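# Clamp the glued domino holder with a pumped bar clamp

### The job

The acrylic domino holder standing in the bar clamp has just been glued: first stand the loose domino end-down in the slot of its taller tier, right to the bottom, as a spacer. Then, working the clamp only by squeezing and releasing its trigger, pump until the spring pad meets the holder and has pushed it home against the fixed jaw, and stop on a squeeze that presses the pad's spring about half way in - near the end of its travel it would crush the holder. Finish while still holding the trigger squeezed like that, because the pad backs off when it is let go; do not push the rod or pad directly, and leave the bowl, tumbler, ashtray and clip alone.

Things in the scene. Friction and masses are not known exactly. Their poses are not given: they have to be found in the camera images.
- clamp: Caulk-gun style bar clamp screwed flat on the table. Origin: underside of the 240 x 80 x 8 mm base plate, under the rod; x runs along the rod from trigger to fixed jaw. Black housing x -115 to -40, 36 wide, top z 58 mm; on it the upright handle post, x -67 to -55, y -15 to 15, up to z 120, trigger behind it. Fixed jaw: upright plate 60 wide, inner face at x 110, 12 thick, top z 68.
- clamp_squeeze (a point): Fixed point on the clamp (x -68, y 0, z 92 mm of clamp, same axes), where to squeeze trigger and post between two fingers from above. The post's front face is 13 mm from it towards +x; the trigger's rear face is 27 mm towards -x released, 13 mm fully squeezed. Nothing else within 65 mm along x rises over z 62 mm.
- trigger: Steel paddle 10 (x) x 30 (y) x 58 mm tall behind the post; origin its centre, axes as clamp; x -90 released, -76 fully squeezed (14 mm towards the post), z 91. Return spring 3 to 6.5 N. Its ratchet catches the rod after 0 to 7 mm (saw teeth 6.5 mm apart), then carries it along 1:1; on the return the rod stays, but slides back while the pad presses on it with over 3 N. Partial squeezes work too.
- rod: The clamp's steel push rod with its front sleeve (20 mm thick) and spring pad, along the clamp's x at z 32 mm; it slides only along x, friction about 3 N. Origin on its axis, at the pad's front face when the pad's spring is relaxed; starts at x 0 to 24 mm of clamp. The robot must not touch it.
- pad_face (a point): Centre of the front face of the round rubber pad (28 mm across, 8 mm thick) on the rod's spring plunger; moves with the pad; faces the holder.
- pad (a joint): How far the pad's spring plunger is pushed in: 0 relaxed to 0.015 m fully in; half way is 0.0075. 1.2 N per mm. Seen as the gap between the pad's back and the rod's sleeve: 17 mm relaxed, 2 mm fully in.
- holder: Clear acrylic two-tier holder, loose on the base plate. Origin: centre of its underside; x within a few degrees of the clamp's x. 64 mm wide (y). Taller tier x -30 to 0, 44 mm high, facing the pad; lower tier x 0 to 30, 30 mm high, facing the fixed jaw. One slot in each, 14 (x) x 33 (y) mm, floor 6 mm over the underside. Starts up to 8 mm short of the jaw; home is x 80 mm of clamp.
- tall_slot (a point): Middle of the mouth of the taller tier's slot (x -15, y 0, z 44 mm of holder, same axes); the slot is 38 mm deep.
- domino: Black domino with white pips, 10 (x) x 28 (y) x 60 mm tall (z), about 30 g, standing on end on the table. Origin: centre of its lower end. In the slot its 28 mm run along the holder's y (either way round) and it sticks out 22 mm.
- bowl: Yellow empty plastic bowl, 140 mm across, 55 mm high; origin centre of its underside. Leave alone.
- tumbler: Stainless steel tumbler, 72 mm across, 110 mm high; origin centre of its underside. Leave alone.
- ashtray: Ceramic ashtray, 100 mm across, 32 mm high; origin centre of its underside. Leave alone.
- clip: Chrome spring clip lying flat, 50 x 28 x 17 mm; origin centre of its underside. Leave alone.

How it is judged (in metres and radians):
On the way, in this order (a step that is already met when the one before it is completed fails the run):
1. the domino stands on the floor of the taller tier's slot, let go, while the clamp is still off the holder (x of domino in the frame of holder between -0.019 and -0.011 m and y of domino in the frame of holder between -0.005 and 0.005 m and z of domino in the frame of holder between 0.002 and 0.01 m and angle between domino's own z axis and vertical below 0.2 rad and contact force between the fingers and domino below 0.2 N and contact force between rod and holder below 0.3 N), for 0.2 s.
2. the fingers squeeze the trigger before the pad reaches the holder (x of trigger in the frame of clamp above -0.084 m and contact force between the fingers and trigger above 1 N and contact force between rod and holder below 0.3 N), for 0.05 s.
3. the trigger is back out, released for another squeeze (x of trigger in the frame of clamp below -0.087 m), for 0.05 s.
4. the pad presses on the holder, driven by the squeezed trigger (contact force between rod and holder above 1 N and contact force between the fingers and trigger above 1 N), for 0.1 s.
At the end, for the whole second after the job is handed in: To the end the fingers press the trigger (over 3 N, 1.5 mm in or more), the pad pushes the holder with over 3.5 N, its spring 4 to 11 mm in; the holder is upright, within 3.5 mm of home; the domino stands on the tall slot's floor (within 4 mm, 5 mm in y, tilt under 0.2 rad) (x of domino in the frame of holder between -0.019 and -0.011 m and y of domino in the frame of holder between -0.005 and 0.005 m and z of domino in the frame of holder between 0.002 and 0.01 m and angle between domino's own z axis and vertical below 0.2 rad and value of joint pad between 0.004 and 0.011 m and contact force between rod and holder above 3.5 N and contact force between the fingers and trigger above 3 N and x of trigger in the frame of clamp above -0.0885 m and x of holder in the frame of clamp above 0.0765 m and angle between holder's own z axis and vertical below 0.1 rad and linear speed of holder below 0.02 m/s); the arm keeps its last pose, push and grip.
It fails at once if the holder is crushed: the pad's spring is pressed in more than 13 mm (value of joint pad above 0.013 m).
It fails at once if the robot pushes the rod or pad directly (contact force between any of the fingers, the arm and rod above 1 N).
It fails at once if the holder is tipped (angle between holder's own z axis and vertical above 0.35 rad).
It fails at once if the bowl, tumbler, ashtray or clip is moved by over 30 mm (distance of any of bowl, tumbler, ashtray, clip from where it was at the start of the episode above 0.03 m).
It also fails if it takes over 72 s, if anything falls off the work surface, if the arm or the gripper's body presses on something with over 40 N, if the wrist force passes 120 N, or if a joint passes its speed limit or range.

### The arm

A 6-joint arm with a two-finger parallel gripper is mounted at the origin on the work surface. World frame = base frame: x ahead of the robot, y to its left, z up, the work surface at z = 0. Lengths are in m, angles in degrees, forces in N, time in s.
With the tool pointing down it reaches from about 0.275 to 0.825 m from the base axis. Payload 5.2 kg.
Tool frame: the origin (TCP) lies at the very end of the fingers, on their centre line; the grasp point (between the pads) lies 19 mm behind it; z points along the fingers, y is the line along which they close (so a half turn about z gives the same grasp; the last joint's range is limited). The gripper opens to 93 mm and grips with 3 to 60 N. Pads are 15 mm wide; open, the fingers measure 128 mm over their backs; the gripper's body (75 mm by 188 mm) begins 65 mm behind the grasp point.
Start: joints at [-84.557, 14.817, 87.949, -0, 77.235, -11.62], TCP at [0.161, -0.526, 0.182] pointing down, gripper open.
Joint ranges: [-179.93, 179.93], [-52.35, 119.4], [10.71, 147.94], [-69.91, 249.91], [12.55, 155.21], [-178.61, 178.61]. Speed limits (degrees/s): [147.25, 147.25, 180, 180, 180, 180].

### API

Orientations are given as a 3x3 rotation matrix whose columns are the frame's x, y, z axes.
In Python, from workcell import read_state, cams, manip gives the robot as it stands.
- The arm moves only by the tool move_arm, never from a script. Its argument "increments" is a list that holds one entry, the list of rows, each a list of 5 numbers: the opening, from -1 (shut) to 1 (fully open), then the shift along the tool's x, y, z in m, then the turn about the tool's z in rad. In form: [[[gripper, dx, dy, dz, twist], ...]]. A call has exactly 10 rows; each row shifts and turns the commanded pose from where the row before left it, along the tool's axes as they then stand; what a row does not reach is not made up. A row lasts 1/12 s, in which the tool goes at most 41.7 mm and 7.16 degrees, less where a joint would pass 70% of its speed; a pose out of reach is approached as far as the arm can. A call with a gripper value outside its range is refused whole. The fingers move at their own pace and stop on an object; "squeeze" is the grip in N (left out, the last holds). Time passes only in rows, so rows that do not move let the fingers close, or fill a call up. It gives the time, the measured TCP pose, the force, the opening and the grip force at its end, in the units of the state.
- read_state(): the state, without advancing time (a new reading comes with each control period).
- cams.snapshot(name): name is "scene" or "side" or "wrist"; returns a dict with "pixels" (480x640x3 uint8, red, green, blue), "camera_matrix" (3x3 intrinsics, pixels), "position" and "orientation" of the camera in the world; the wrist camera has in their place "hand_eye" (4x4, takes a point from camera to tool coordinates, whose origin is the TCP and whose axes are the flange's). Camera axes: x right, y up, looking along -z (the intrinsics and any distortion apply to the point x, -y, -z); pixel columns grow to the right and rows downward; lengths in m; the calibration is good to about 2 mm. A picture is of the moment at which its call begins: read the wrist's pose just before it. There is no depth.
- manip.job_done(): hands the job in; it is judged then, once.
The state is a dict: "time": time; "joint_pos": joint angles; "qd": joint speeds; "joint_efforts": joint torques, N m; "eef_pos": TCP position; "eef_rot": TCP orientation; "ft_force": force on the tool from outside, world axes, zero at the start; "wrist_torque": the same for the moment, N m; "finger_gap": opening from 0.0 (shut) to 1.0 (fully open); "finger_force": force on a finger pad.
Only numpy, scipy, OpenCV 4.12 (cv2) and the standard library are available. Lean on these libraries where they do the work, as an engineer would, in place of code of your own. Each camera call takes 0.05 s, during which the arm holds its last target. There are 200 camera calls.

## Working session

There is one attempt and no reset: what is moved stays moved. The work goes in short steps, Python scripts to look and compute and a tool call to move; the robot and the scene stay as the last step left them, time stands still between calls to the robot, and variables do not carry over. Pictures are saved under pics/ and viewed, at most 10 in all, crops included, and the job is handed in when it is done.

Besides the shell and the picture viewer there is one more tool, called after ">>>" by a JSON object that holds its "op" and its "data". move_arm: Moves the arm, as the interface text tells. Its arguments: {"type":"object","properties":{"increments":{"type":"array"},"squeeze":{"type":"number"}},"required":["increments"]}

```bash
mkdir -p pics; cat > h.py <<'E'
import numpy as np, cv2
from workcell import read_state, cams, manip
def snap(n,f=None):
    s=read_state(); d=cams.snapshot(n)
    if n=='wrist':
        T=np.eye(4);T[:3,:3]=np.array(s['eef_rot']);T[:3,3]=s['eef_pos']
        M=T@np.array(d['hand_eye']); d['position']=M[:3,3]; d['orientation']=M[:3,:3]
    np.savez('last_%s.npz'%n,**{k:np.array(v) for k,v in d.items()})
    if f: cv2.imwrite('pics/'+f,d['pixels'][:,:,::-1])
    return d
def load(n): return dict(np.load('last_%s.npz'%n))
def ray(d,u,v):
    K=np.array(d['camera_matrix']); p=np.linalg.solve(K,[u,v,1])
    r=np.array(d['orientation'])@[p[0],-p[1],-p[2]]
    return np.array(d['position']),r/np.linalg.norm(r)
def onz(d,u,v,z):
    o,r=ray(d,u,v); return o+r*(z-o[2])/r[2]
def proj(d,P):
    q=np.array(d['orientation']).T@(np.array(P)-d['position']); q=np.array(d['camera_matrix'])@[q[0],-q[1],-q[2]]
    return q[:2]/q[2]
E
python3 - <<'E'
from h import *
a=snap('scene','s0.png');b=snap('side','d0.png');c=snap('wrist','w0.png')
print(a.keys(),a['position'],b['position'],c['position'],a['camera_matrix']);s=read_state();print(s)
E
```

```text
dict_keys(['pixels', 'camera_matrix', 'position', 'orientation']) [1.30848549 0.08798664 1.05965846] [0.44638178 0.71205208 0.73161862] [ 0.24046813 -0.50118659  0.38439314] [[555.50567613   0.         324.48425708]
 [  0.         555.50567613 229.09364494]
 [  0.           0.           1.        ]]
{'time': 0.15, 'joint_pos': array([-8.45542681e+01,  1.48503347e+01,  8.79951459e+01,  1.06636061e-03,
        7.72351270e+01, -1.16187834e+01]), 'qd': array([ 0.05058215, -0.09194949, -0.25312533,  0.02078933, -0.01435497,
       -0.0743326 ]), 'joint_efforts': array([ 2.16611450e-03, -4.37644243e+01, -2.84235477e+01,  7.20494566e-02,
        3.81129608e-02, -8.77617117e-05]), 'eef_pos': array([ 0.16138909, -0.52530895,  0.18181316]), 'eef_rot': array([[ 9.55976166e-01,  2.93444300e-01, -1.15446268e-04],
       [ 2.93444168e-01, -9.55975185e-01,  1.40224068e-03],
       [ 3.01115768e-04, -1.37438570e-03, -9.99999010e-01]]), 'ft_force': array([0.39071322, 0.21045421, 0.78694092]), 'wrist_torque': array([-0.03050005,  0.00190095, -0.01254699]), 'finger_force': 0.0, 'finger_gap': 1.0027855034536857}
```

View pics/s0.png

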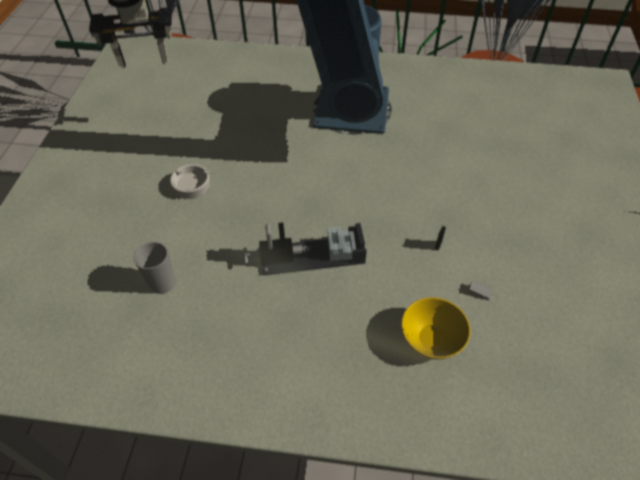

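View pics/d0.png

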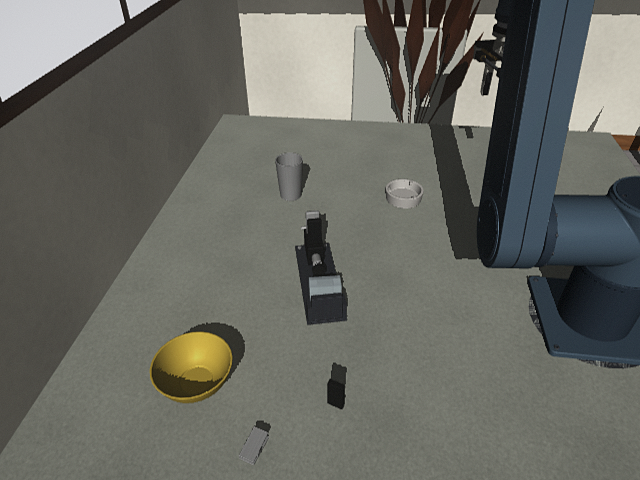

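The scene view shows the clamp at (310,250) with its trigger to the left, and the domino at (440,238). In the side view the domino is at (337,385) and the clamp at (322,265).

```bash
python3 - <<'E'
from h import *
a=load('scene');b=load('side')
for d,u,v,z in [(a,437,249,0),(b,336,407,0),(b,338,365,.06),(a,442,227,.06),(a,367,264,.0),(a,261,272,.0),(b,308,322,0),(b,347,319,0),(a,281,224,.12),(b,316,213,.12),(a,482,290,0),(a,435,330,0)]: print(u,v,onz(d,u,v,z).round(3))
for n,d,c in(('scene',a,(210,200,260,120)),('side',b,(270,190,110,230))):
    x,y,w,h=c;cr=d['pixels'][y:y+h,x:x+w,::-1]
    k=3 if n=='scene' else 2.6
    cv2.imwrite('pics/c_%s.png'%n,cv2.resize(cr,None,fx=k,fy=k,interpolation=cv2.INTER_CUBIC))
E
```

```text
437 249 [0.492 0.25  0.   ]
336 407 [0.482 0.259 0.   ]
338 365 [0.484 0.217 0.06 ]
442 227 [0.473 0.252 0.06 ]
367 264 [0.557 0.088 0.   ]
261 272 [ 0.611 -0.152  0.   ]
308 322 [0.556 0.078 0.   ]
347 319 [0.48 0.06 0.  ]
281 224 [ 0.56  -0.107  0.12 ]
316 213 [ 0.567 -0.127  0.12 ]
482 290 [0.595 0.35  0.   ]
435 330 [0.71  0.246 0.   ]
```

View pics/c_scene.png

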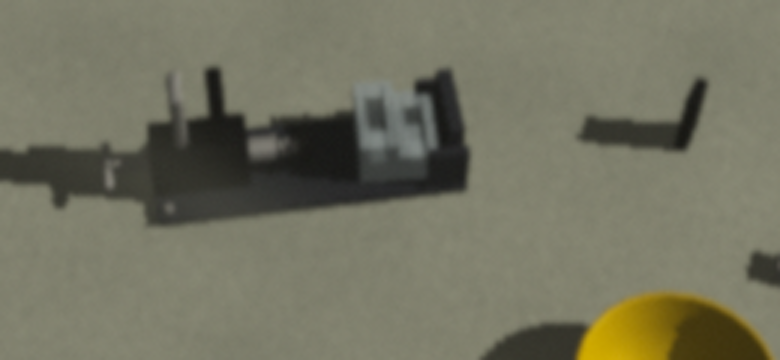

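>>> {"op": "move_arm", "data": {"increments": [[[1, 0.022, -0.02, -0.008, 0], [1, 0.022, -0.02, -0.008, 0], [1, 0.022, -0.02, -0.008, 0], [1, 0.022, -0.02, -0.008, 0], [1, 0.022, -0.02, -0.008, 0], [1, 0.022, -0.02, -0.008, 0], [1, 0.022, -0.02, -0.008, 0], [1, 0.022, -0.02, -0.008, 0], [1, 0.022, -0.02, -0.008, 0], [1, 0.022, -0.02, -0.008, 0]]]}}

```text
time: 0.98
eef_pos: [0.3133, -0.2685, 0.2627]
eef_rot: [[0.956, 0.293, -0.0], [0.293, -0.956, 0.0], [-0.0, -0.0, -1.0]]
ft_force: [0.8, 0.1, -0.6]
finger_gap: 0.999
finger_force: 0.0
```

>>> {"op": "move_arm", "data": {"increments": [[[1, 0.022, -0.02, 0, -0.01], [1, 0.022, -0.02, 0, -0.01], [1, 0.022, -0.02, 0, -0.01], [1, 0.022, -0.02, 0, -0.01], [1, 0.022, -0.02, 0, -0.01], [1, 0.022, -0.02, 0, -0.01], [1, 0.022, -0.02, 0, -0.01], [1, 0.022, -0.02, 0, -0.01], [1, 0, 0, 0, 0], [1, 0, 0, 0, 0]]]}}

```text
time: 1.82
eef_pos: [0.4271, -0.0602, 0.2622]
eef_rot: [[0.928, 0.372, -0.001], [0.372, -0.928, 0.0], [-0.001, -0.0, -1.0]]
ft_force: [-0.4, 0.1, -0.2]
finger_gap: 1.004
finger_force: 0.0
```

```bash
python3 - <<'E'
from h import *
c=snap('wrist','w1.png');s=read_state();print(s['eef_pos'],s['eef_rot'],s['time'],c['position'],c['orientation'],c['camera_matrix'],s['joint_pos'])
for p in [(.485,.243,0),(.59,-.03,0),(.56,-.12,.12)]: print(proj(c,p))
E
```

```text
[ 0.42680979 -0.06118575  0.26219291] [[ 9.28828536e-01  3.70508820e-01 -8.74051631e-04]
 [ 3.70508692e-01 -9.28828947e-01 -3.10778401e-04]
 [-9.26990595e-04 -3.51838794e-05 -9.99999570e-01]] 1.8667 [ 0.50406    -0.02933706  0.46475296] [[ 0.37265791  0.88661698  0.27392776]
 [-0.92796814  0.35640248  0.10886876]
 [-0.00110365 -0.29476704  0.95556851]] [[413.20119164   0.         318.58906395]
 [  0.         413.20119164 241.17232603]
 [  0.           0.           1.        ]] [-2.30138689e+01 -3.64080685e-01  9.45107897e+01 -3.60604882e-02
  8.58924240e+01  4.52417245e+01]
[63.27929103 27.36577906]
[351.15753509  31.98193444]
[452.96256532  89.52072934]
```

View pics/w1.png

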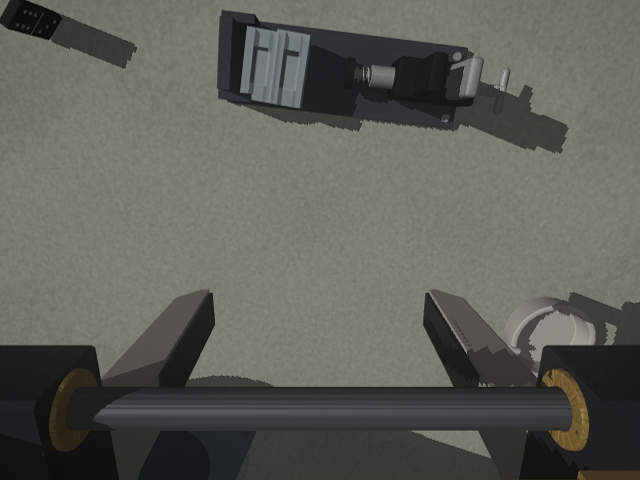

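The wrist view shows the domino at (30,20), the holder at (275,65), the rod and sleeve at (375,75), the post and trigger from (440,75) to (500,90), and the ashtray at lower right. Next is a closer look at the domino.

>>> {"op": "move_arm", "data": {"increments": [[[1, 0.01, -0.03, 0.007, 0], [1, 0.01, -0.03, 0.007, 0], [1, 0.01, -0.03, 0.007, 0], [1, 0.01, -0.03, 0.007, 0], [1, 0.01, -0.03, 0.007, 0], [1, 0.01, -0.03, 0.007, 0], [1, 0.01, -0.03, 0.007, 0], [1, 0.01, -0.03, 0.007, 0], [1, 0.01, -0.03, 0.007, 0], [1, 0, 0, 0, 0]]]}}

```text
time: 2.7
eef_pos: [0.41, 0.2254, 0.198]
eef_rot: [[0.929, 0.37, -0.003], [0.37, -0.929, 0.001], [-0.002, -0.002, -1.0]]
ft_force: [-0.7, 0.3, -0.7]
finger_gap: 1.001
finger_force: 0.0
```

```bash
python3 - <<'E'
from h import *
c=snap('wrist','w2.png');s=read_state();print(s['eef_pos'],s['eef_rot'],s['qd'])
E
```

```text
[0.41048529 0.22332056 0.19851343] [[ 9.28696177e-01  3.70836216e-01 -1.97807860e-03]
 [ 3.70835944e-01 -9.28698248e-01 -5.16083263e-04]
 [-2.02842049e-03 -2.54258091e-04 -9.99997910e-01]] [-2.91231477 -1.24610714 -0.06503793 -1.48545825  0.74986868 -1.81520079]
```

View pics/w2.png

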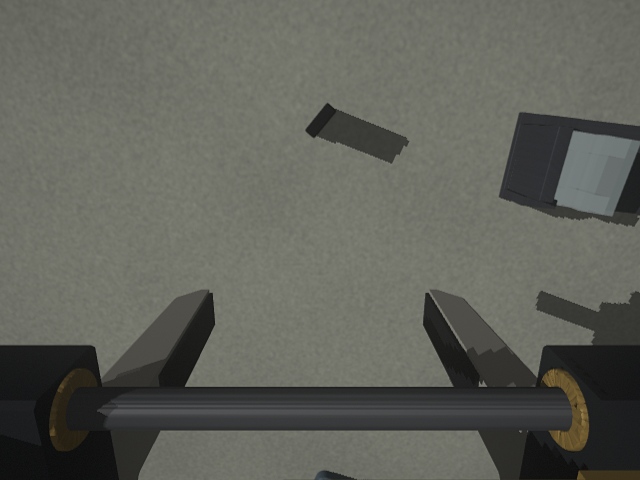

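The domino is seen from above, its top face running from (328,104) to (312,137), with its shadow to the right.

```bash
python3 - <<'E'
from h import *
c=load('wrist');g=cv2.cvtColor(c['pixels'],cv2.COLOR_RGB2GRAY)
r=g[95:145,298:420]
for T in (36,42,48):
    m=np.zeros_like(g);m[95:145,298:345]=g[95:145,298:345]<T
    cn=max(cv2.findContours(m,0,2)[0],key=cv2.contourArea); b=cv2.boxPoints(cv2.minAreaRect(cn))
    P=np.array([onz(c,u,v,.06) for u,v in b]); ctr=P.mean(0)
    e=[P[1]-P[0],P[2]-P[1]]; e=max(e,key=np.linalg.norm)
    print(T,b.tolist(),ctr,[np.linalg.norm(P[1]-P[0]),np.linalg.norm(P[2]-P[1])],np.degrees(np.arctan2(e[1],e[0])))
R=np.array(read_state()['eef_rot']);print((R.T@(ctr-read_state()['eef_pos'])))
print(g[100:140:4,300:345:3])
E
```

```text
36 [[305.0445556640625, 129.945556640625], [327.0098876953125, 103.0990219116211], [335.9405517578125, 110.40594482421875], [313.9752197265625, 137.25247192382812]] [0.48251045 0.25349669 0.06      ] [np.float64(0.02670212949718041), np.float64(0.008906925778958255)] -18.809833881143945
42 [[304.8465270996094, 129.96536254882812], [326.9009704589844, 103.00991821289062], [336.1584167480469, 110.58416748046875], [314.1039733886719, 137.53961181640625]] [0.48244237 0.25346096 0.06      ] [np.float64(0.02681096249072753), np.float64(0.0092333778511892)] -18.814177698858774
48 [[304.7029724121094, 130.02969360351562], [327.1584167480469, 102.58415222167969], [336.6881408691406, 110.38117980957031], [314.2326965332031, 137.82672119140625]] [0.48254332 0.2533395  0.06      ] [np.float64(0.027292608220334098), np.float64(0.009503413384472059)] -18.81636316780371
[ 0.07833308 -0.00112159  0.13835511]
[[111 118 116 116 115 116 114 117 114 112 114 112 115 113 115]
 [120 112 117 111 113 119 116 115 114  30 108 116 116 111 115]
 [121 118 118 116 118 116 113 113  33  35  34  28 107 117 118]
 [118 117 119 116 116 117 104  33  32  33  33  31  56  59  53]
 [114 114 108 114 113  98  34  33  31  34  30  56  60  59  58]
 [116 116 113 117  84  33  33  33  33  29  57  59  60  60  60]
 [115 117 112  80  34  34  34  32  29  59  59  60  58  58  58]
 [114 116  64  34  34  34  34  29  59  59  58  59  61  59  59]
 [113 117  89  33  35  33  30  58  58  59  58  58  59  58  59]
 [114 118 115 115  42  55  86  59  62  60  59  58  57  60  61]]
```

>>> {"op": "move_arm", "data": {"increments": [[[0, 0.026, 0, 0.013, 0], [0, 0.026, 0, 0.013, 0], [0, 0.026, -0.001, 0.013, 0], [0, 0, 0, 0.007, 0.101], [0, 0, 0, 0.007, 0.101], [0, 0, 0, 0.007, 0.101], [0, 0, 0, 0.007, 0.101], [0, 0, 0, 0.007, 0.101], [0, 0, 0, 0.007, 0.101], [0, 0, 0, 0.007, 0.101]]]}}

```text
time: 3.58
eef_pos: [0.4843, 0.2497, 0.1114]
eef_rot: [[0.944, -0.331, 0.0], [-0.331, -0.944, -0.001], [0.001, 0.001, -1.0]]
ft_force: [-0.3, -0.4, -0.1]
finger_gap: 0.499
finger_force: 0.0
```

```bash
python3 - <<'E'
from h import *
c=snap('wrist');s=read_state();print(s['eef_pos'],s['eef_rot'])
R=np.array(s['eef_rot']);print(R.T@(np.array([.4825,.2534,.042])-s['eef_pos']))
g=cv2.cvtColor(c['pixels'],cv2.COLOR_RGB2GRAY); p=proj(c,(.4825,.2534,.06));print(p)
u,v=p.astype(int);m=np.zeros_like(g);m[v-70:v+70,u-70:u+70]=g[v-70:v+70,u-70:u+70]<43
for cn in cv2.findContours(m,0,2)[0]:
    if cv2.contourArea(cn)<60: continue
    b=cv2.boxPoints(cv2.minAreaRect(cn));P=np.array([onz(c,*q,.06) for q in b]);print(b.tolist(),P.mean(0),P[1]-P[0],P[2]-P[1])
E
```

```text
[0.48335893 0.24948083 0.10998805] [[ 0.9417815  -0.33621976 -0.00196879]
 [-0.33622272 -0.94178141 -0.00143268]
 [-0.00137247  0.00201122 -0.99999704]]
[-0.00203332 -0.00353895  0.06798393]
[314.92895516 251.83911938]
[[372.0, 293.0], [383.0, 293.0], [383.0, 320.0], [372.0, 320.0]] [0.43165987 0.22645774 0.06      ] [-0.00243115 -0.00694842  0.        ] [-0.01925997  0.00576238  0.        ]
[[254.0, 293.0], [266.0, 293.0], [266.0, 320.0], [254.0, 320.0]] [0.45790547 0.30146839 0.06      ] [-0.00265193 -0.00757943  0.        ] [-0.01870704  0.00733997  0.        ]
[[307.9999694824219, 212.0], [320.9999694824219, 212.0], [320.9999694824219, 270.0], [307.9999694824219, 270.0]] [0.48912848 0.25135463 0.06      ] [-0.00270326 -0.0077269   0.        ] [-0.03688123  0.01283059  0.        ]
```

>>> {"op": "move_arm", "data": {"increments": [[[0, -0.001, -0.002, 0.01, 0], [0, -0.001, -0.0015, 0.012, 0], [0, 0, 0, 0.014, 0], [0, 0, 0, 0.014, 0], [0, 0, 0, 0.012, 0], [0, 0, 0, 0.006, 0], [0, 0, 0, 0, 0], [-1, 0, 0, 0, 0], [-1, 0, 0, 0, 0], [-1, 0, 0, 0, 0]]], "squeeze": 15}}

```text
time: 4.47
eef_pos: [0.4833, 0.2565, 0.0444]
eef_rot: [[0.946, -0.323, 0.002], [-0.323, -0.946, 0.0], [0.001, -0.001, -1.0]]
ft_force: [0.5, 0.2, -0.2]
finger_gap: 0.332
finger_force: 0.0
```

>>> {"op": "move_arm", "data": {"increments": [[[-1, 0, 0, 0, 0], [-1, 0, 0, 0, 0], [-1, 0, 0, 0, 0], [-1, 0, 0, 0, 0], [-1, 0, 0, -0.002, 0], [-1, 0, 0, -0.01, 0], [-1, 0, 0, -0.03, 0], [-1, 0, 0, -0.03, 0], [-1, 0, 0, -0.03, 0], [-1, 0, 0, -0.03, 0]]]}}

```text
time: 5.3
eef_pos: [0.4823, 0.2564, 0.1777]
eef_rot: [[0.946, -0.323, 0.0], [-0.323, -0.946, 0.0], [0.0, -0.0, -1.0]]
ft_force: [1.1, -0.8, 0.6]
finger_gap: 0.004
finger_force: 0.0
```

```bash
python3 - <<'E'
from h import *
c=snap('wrist','w3.png');b=snap('side');a=snap('scene');s=read_state();print(s['finger_gap'],s['eef_pos'])
x=cv2.resize(b['pixels'][300:460,240:440,::-1],None,fx=2,fy=2);y=cv2.resize(a['pixels'][190:350,370:570,::-1],None,fx=2,fy=2)
cv2.imwrite('pics/m3.png',np.vstack([np.hstack([x,y]),cv2.resize(c['pixels'][90:330,100:540,::-1],(800,280))]))
E
```

```text
0.008144223000714934 [0.48449867 0.25712325 0.17919031]
```

View pics/m3.png

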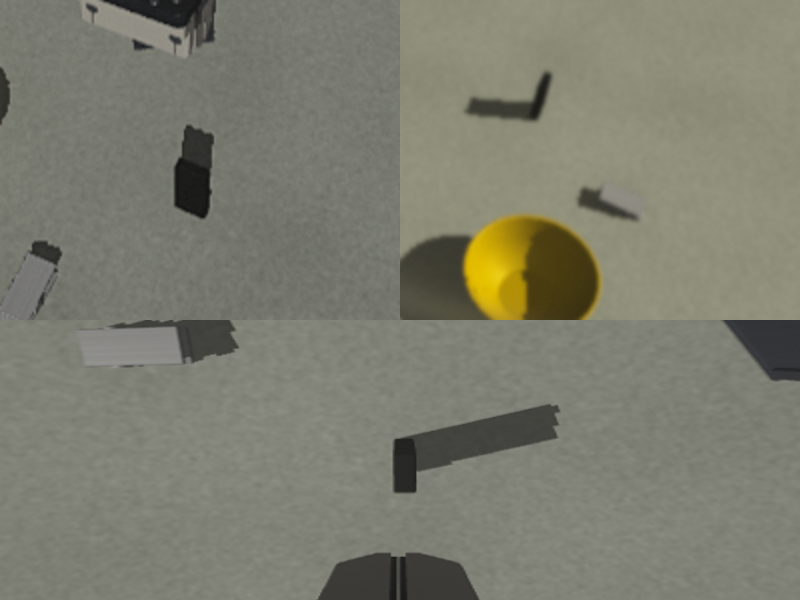

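The domino is still upright at about (323,214) in the wrist frame: the fingers closed too late, or slightly off. I'll measure it again.

```bash
python3 - <<'E'
from h import *
c=load('wrist');s=read_state();R=np.array(s['eef_rot'])
g=cv2.cvtColor(c['pixels'],cv2.COLOR_RGB2GRAY)
print(g[185:245:3,310:336:2])
m=np.zeros_like(g);m[180:250,300:345]=g[180:250,300:345]<46
cn=max(cv2.findContours(m,0,2)[0],key=cv2.contourArea);x,y,w,h=cv2.boundingRect(cn);print(x,y,w,h)
for v in (y,y+h): 
  for z in (0,.06): P=onz(c,x+w/2,v,z);print(v,z,P,R.T@(P-s['eef_pos']))
E
```

```text
[[128 132 132 127 128 127 128 130 130 131 130 126 118]
 [127 126 128 126 132 132 129 128 120  80  64  66  65]
 [132 130 128 127 100  76  53  53  55  66  67  67  68]
 [132 131 131  95  33  35  36  35  32  66  66  69  69]
 [131 124 127  87  34  36  35  36  34  68  66  68  67]
 [133 130 128  85  33  34  35  35  34  54  65  66  67]
 [131 128 131  64  34  36  35  36  35  43  66  68  65]
 [128 130 134  68  39  40  40  38  39  35  68  67  66]
 [130 128 127  67  40  41  40  41  40  34  68  66  67]
 [121 126 132  68  41  40  41  39  40  34  66  65  67]
 [125 128 132  67  40  41  41  40  40  34  66  67  68]
 [130 126 126  66  40  40  40  39  39  38  65  81 105]
 [129 130 132  67  39  40  39  39  39  33 133 130 133]
 [130 127 126  87  39  40  40  40  40  31 127 124 126]
 [131 126 127  86  39  40  40  39  39  30 128 128 126]
 [127 128 131  86  39  41  40  40  40  39 127 124 125]
 [128 129 131  86  39  40  40  38  40  37 127 125 124]
 [131 128 128  88  37  37  36  38  36  45 127 129 126]
 [126 127 128 128 127 126 123 123 126 132 127 126 127]
 [126 125 129 129 129 126 124 125 129 129 127 128 130]]
317 192 12 45
192 0 [0.49370192 0.24888996 0.        ] [0.0103421  0.0055445  0.17923156]
192 0.06 [0.50423993 0.24592728 0.06      ] [0.02161604 0.00470032 0.11929816]
237 0 [0.45237839 0.26283769 0.        ] [-0.03327083  0.0056962   0.17898084]
237 0.06 [0.46943451 0.25767498 0.06      ] [-0.01511766  0.00482809  0.11908698]
```

The domino hasn't moved and is still upright; the fingers simply closed too late. I'll go down again and give the close more time.

>>> {"op": "move_arm", "data": {"increments": [[[0, 0, 0, 0, 0], [0, 0, 0, 0, 0], [0, -0.0025, 0.005, 0.01, 0], [0, 0, 0, 0.025, 0], [0, 0, 0, 0.025, 0], [0, 0, 0, 0.025, 0], [0, 0, 0, 0.025, 0], [0, 0, 0, 0.018, 0], [0, 0, 0, 0.009, 0], [-1, 0, 0, 0, 0]]]}}

```text
time: 6.28
eef_pos: [0.4758, 0.2517, 0.0353]
eef_rot: [[0.946, -0.323, -0.007], [-0.323, -0.946, -0.002], [-0.006, 0.004, -1.0]]
ft_force: [0.4, 0.0, 0.6]
finger_gap: 0.467
finger_force: 0.0
```

>>> {"op": "move_arm", "data": {"increments": [[[-1, 0, 0, 0, 0], [-1, 0, 0, 0, 0], [-1, 0, 0, 0, 0], [-1, 0, 0, 0, 0], [-1, 0, 0, 0, 0], [-1, 0, 0, 0, 0], [-1, 0, 0, 0, 0], [-1, 0, 0, 0, 0], [-1, 0, 0, 0, 0], [-1, 0, 0, 0, 0]]]}}

```text
time: 7.12
eef_pos: [0.4785, 0.2525, 0.0384]
eef_rot: [[0.946, -0.323, -0.0], [-0.323, -0.946, -0.0], [-0.0, 0.0, -1.0]]
ft_force: [0.5, 0.0, -0.4]
finger_gap: 0.007
finger_force: 0.0
```

```bash
python3 - <<'E'
from h import *
c=snap('wrist');b=snap('side');a=snap('scene');s=read_state();print(s['finger_gap'],s['finger_force'],s['eef_pos'],proj(c,s['eef_pos']),proj(b,s['eef_pos']),proj(a,s['eef_pos']))
x=cv2.resize(b['pixels'][300:460,240:440,::-1],None,fx=2,fy=2);y=cv2.resize(a['pixels'][160:320,350:550,::-1],None,fx=2,fy=2)
cv2.imwrite('pics/m4.png',np.vstack([np.hstack([x,y]),cv2.resize(c['pixels'][150:390,100:540,::-1],(800,280))]))
E
```

```text
0.006960900866054647 0.0 [0.47849977 0.25250798 0.03842189] [319.51688832 277.58921342] [338.78804332 390.97087005] [440.85392015 234.58369032]
```

View pics/m4.png

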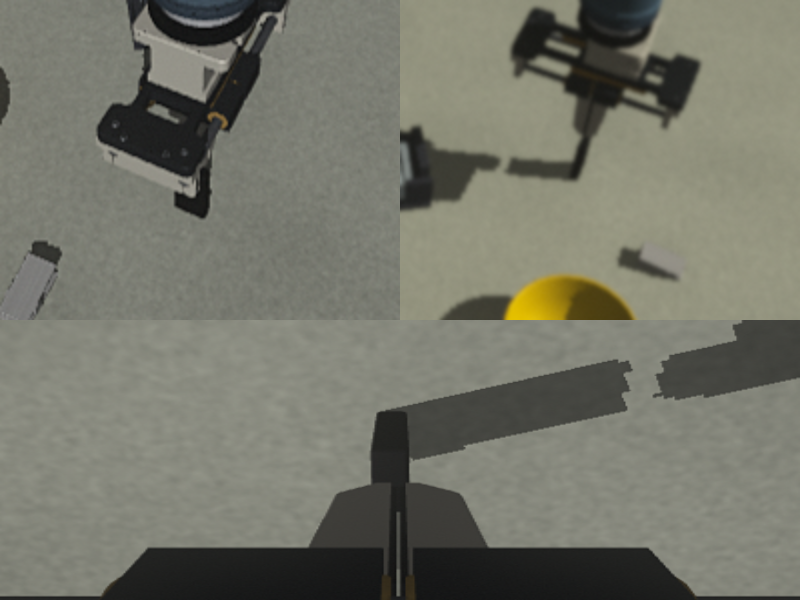

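The domino stands just ahead of the closed fingers along tool +x. In the crop its top face's far edge is at v≈261 and the fingers' edge is at v≈291. I'll check the hand-eye calibration against the fixed cameras.

```bash
python3 - <<'E'
from h import *
c=load('wrist');s=read_state();R=np.array(s['eef_rot']);t=s['eef_pos']
g=cv2.cvtColor(c['pixels'],cv2.COLOR_RGB2GRAY)
print(g[222:340:3,[285,290,310,314,318,322,330]].T)
for v,z in [(291,t[2]),(261,.06),(228,0),(228,.06)]: print(v,z,R.T@(onz(c,315,v,z)-t))
print(c['hand_eye'].round(4))
for n,f,(x,y,w,h) in (('scene','s0.png',(425,220,30,36)),('side','d0.png',(315,350,40,65))):
    d=load(n);im=cv2.imread('pics/'+f,0);m=np.zeros_like(im);m[y:y+h,x:x+w]=im[y:y+h,x:x+w]<40
    cn=max(cv2.findContours(m,0,2)[0],key=cv2.contourArea);M=cv2.moments(cn);u,v=M['m10']/M['m00'],M['m01']/M['m00']
    print(n,u,v,cv2.boundingRect(cn),onz(d,u,v,.03),proj(d,(.4815,.2534,.03)))
E
```

```text
[[139 136 137 138 134 133 136 136 136 138 139 138 136 134 132 135 134 134
  134 134 135 139 138 137 136 141  63  61  62  62  62  62  61  61  60  61
   60  60  60  60]
 [135 133 135 133 135 137 136 131 133 137 134 138 135 136 134 136 135 136
  133 132 132 136 134 137 136  59  62  62  62  62  61  61  61  60  60  60
   60  60  60  59]
 [139 138  67  36  35  36  36  34  35  35  35  34  35  34  40  39  40  40
   39  38  38  38  38  61  62  61  61  60  60  61  60  60  59  60  60  59
   60  59  58  58]
 [137 137  46  37  35  36  36  35  34  35  34  35  34  35  39  39  38  39
   38  39  38  38  39  64  64  63  54  54  54  52  45  45  44  41  37  36
   36  33  30  30]
 [135  70  45  34  35  35  34  35  34  34  34  33  33  35  38  39  37  37
   37  37  37  37  37  37  35  35  33  33  34  31  33  82  78  78  77  75
   77  76  75  74]
 [141  70  62  34  35  34  33  33  34  34  33  34  34  33  38  36  36  35
   35  35  35  37  35  32  30  29  29  30  28  29  29  29  26  26  27  27
   27  27  26  25]
 [ 66  71  70  71  70  69  68  69  70  70  69  69  67  67  68  67 139 133
  128 133 131 129 127  60  61  60  61  60  61  61  60  60  60  60  60  60
   60  59  60  59]]
291 0.038421893508099006 [-7.69081962e-03 -2.39859500e-03  3.21428610e-07]
261 0.06 [ 0.01709699 -0.00215731 -0.02157911]
228 0 [ 0.01659004 -0.00268754  0.0384209 ]
228 0.06 [ 0.03301335 -0.00212458 -0.02157996]
[[ 5.000e-04  9.556e-01  2.946e-01  8.260e-02]
 [ 1.000e+00 -6.000e-04  4.000e-04 -4.000e-04]
 [ 5.000e-04  2.946e-01 -9.556e-01 -2.026e-01]
 [ 0.000e+00  0.000e+00  0.000e+00  1.000e+00]]
scene 439.0825396825397 239.04444444444442 (435, 228, 9, 21) [0.48557826 0.24975503 0.03      ] [440.65363027 237.83826617]
side 335.8061403508772 393.234649122807 (328, 370, 17, 39) [0.48337955 0.25185938 0.03      ] [336.8398333  394.16772022]
```

```bash
python3 - <<'E'
from h import *
c=load('wrist');g=cv2.cvtColor(c['pixels'],cv2.COLOR_RGB2GRAY)
for v in (268,280,300): print(v,g[v,295:340])
s=read_state();print(s['ft_force'],s['wrist_torque'])
# fixed views: where do tips appear vs TCP
for n in('scene','side'):
    d=load(n)
    for k in (0,.02,.036): print(n,k,proj(d,s['eef_pos']+np.array([0,0,k])))
w1=cv2.imread('pics/w1.png',0);print(w1[100,200:260:2],w1[60:112:2,216],w1[300,150:230:3])
E
```

```text
268 [135 136 136 136 135 133 131 131 109  47  39  39  40  38  39  39  39  39
  38  38  38  39  38  38  38  38  38  36  33  26 111 101  69  67  66  65
  98  98  97 139 141 140 137 135 133]
280 [141 140 140 135 133 133 131 132 136  52  38  38  38  40  38  39  38  38
  38  38  38  38  38  36  38  38  37  36  33  23 138 134 133 133 133 133
 133 132 132 131 132 133 132 132 133]
300 [62 62 62 61 61 61 61 61 62 61 62 62 61 60 62 61 61 61 62 54 31 30 31 33
 34 31 31 29 52 61 61 61 61 60 61 61 61 61 61 60 60 61 61 62 62]
[-0.28344096 -0.10954985  0.27792145] [ 0.10698149 -0.01103589 -0.00613549]
scene 0 [440.85392015 234.58369032]
scene 0.02 [442.2623964  229.23344546]
scene 0.036 [443.41410616 224.85855505]
side 0 [338.78804332 390.97087005]
side 0.02 [339.01438618 383.84431863]
side 0.036 [339.20082786 377.97408185]
[120 118 119 117 114 117 121 120 119 122 125 124 126 114  39  38  42  45
  49  50  51  53  53  52  55  28  50  83 107 112] [122 123 123 127 127 125 120 125 123 117 115 117 115 109 117 126 123 122
 121 116 119 124 123 125 125 124] [126 125 125 122 123 124 124 122  81  84  83  83  84  84  84  84  84  84
  46  34  32  93 121 119 124 121 124]
```

The picture geometry shows that the real fingertips end about 36 mm short of the reported TCP, so both closes happened above the domino. I'll correct for that: open, shift slightly, go 32 mm lower, then close.

>>> {"op": "move_arm", "data": {"increments": [[[0, 0, 0, 0, 0], [0, 0.001, -0.001, 0, 0], [0, 0.001, -0.001, 0, 0], [0, 0.001, -0.0005, 0, 0], [0, 0, 0, 0, 0], [0, 0, 0, 0.008, 0], [0, 0, 0, 0.008, 0], [0, 0, 0, 0.008, 0], [0, 0, 0, 0.008, 0], [0, 0, 0, 0, 0]]]}}

```text
time: 8.1
eef_pos: [0.4804, 0.2534, 0.0041]
eef_rot: [[0.946, -0.323, -0.004], [-0.323, -0.946, -0.001], [-0.003, 0.002, -1.0]]
ft_force: [0.3, 0.0, -0.6]
finger_gap: 0.497
finger_force: 0.0
```

>>> {"op": "move_arm", "data": {"increments": [[[-1, 0, 0, 0, 0], [-1, 0, 0, 0, 0], [-1, 0, 0, 0, 0], [-1, 0, 0, 0, 0], [-1, 0, 0, 0, 0], [-1, 0, 0, 0, 0], [-1, 0, 0, 0, 0], [-1, 0, 0, 0, 0], [-1, 0, 0, 0, 0], [-1, 0, 0, 0, 0]]]}}

```text
time: 8.93
eef_pos: [0.4824, 0.254, 0.0067]
eef_rot: [[0.946, -0.323, 0.001], [-0.323, -0.946, 0.0], [0.0, -0.0, -1.0]]
ft_force: [-0.4, -0.6, 3.6]
finger_gap: 0.1
finger_force: 15.0
```

Grasped: gap 0.10, grip 15 N. I'll lift, and work out roughly where the holder and clamp are from the earlier wrist view.

>>> {"op": "move_arm", "data": {"increments": [[[-1, 0, 0, -0.003, 0], [-1, 0, 0, -0.01, 0], [-1, 0, 0, -0.02, 0], [-1, 0, 0, -0.02, 0], [-1, 0, 0, -0.02, 0], [-1, 0, 0, -0.02, 0], [-1, 0, 0, -0.02, 0], [-1, 0, 0, -0.02, 0], [-1, 0, 0, -0.01, 0], [-1, 0, 0, 0, 0]]]}}

```text
time: 9.77
eef_pos: [0.4839, 0.2544, 0.1525]
eef_rot: [[0.946, -0.323, 0.005], [-0.323, -0.946, 0.001], [0.004, -0.003, -1.0]]
ft_force: [-0.4, 0.5, -0.2]
finger_gap: 0.104
finger_force: 15.0
```

```bash
python3 - <<'E'
from h import *
# w1 camera pose
c=load('wrist'); HE=c['hand_eye']
T=np.eye(4);T[:3,:3]=[[.9288,.3705,-.0009],[.3705,-.9288,-.0003],[-.0009,0,-1]];T[:3,3]=[.42681,-.06119,.26219]
M=T@HE;c['position']=M[:3,3];c['orientation']=M[:3,:3]
for n,u,v,z in [('plate nearcorner jaw',220,98,0),('plate near trig',462,128,0),('holder tall slot',290,70,.052),('holder corners',240,102,.038),('',305,108,.052),('',310,33,.052),('post',440,72,.12),('bolt',458,56,.01),('bolt',446,119,.01)]: print(n,onz(c,u,v,z).round(4))
s=read_state();print(s['eef_pos'],s['finger_gap'],s['joint_pos'],s['ft_force'])
E
```

```text
plate nearcorner jaw [0.4791 0.0733 0.    ]
plate near trig [ 0.5471 -0.18    0.    ]
holder tall slot [0.5293 0.0089 0.052 ]
holder corners [0.4848 0.0455 0.038 ]
 [ 0.5032 -0.0161  0.052 ]
 [0.5651 0.0031 0.052 ]
post [ 0.5668 -0.106   0.12  ]
bolt [ 0.6073 -0.1403  0.01  ]
bolt [ 0.5481 -0.1568  0.01  ]
[0.48385463 0.25444669 0.15250443] 0.10421004958170832 [ 1.60457024e+01  1.55167693e+01  9.13328001e+01 -8.23467393e-04
  7.28369219e+01  1.24903437e+02] [-0.35666796  0.4682952  -0.17584128]
```

>>> {"op": "move_arm", "data": {"increments": [[[-1, 0.003, 0.015, 0, 0], [-1, 0.007, 0.03, 0, 0], [-1, 0.007, 0.031, 0, 0], [-1, 0.007, 0.031, 0, 0], [-1, 0.007, 0.031, 0, 0], [-1, 0.007, 0.031, 0, 0], [-1, 0.007, 0.031, 0, 0], [-1, 0.007, 0.031, 0, 0], [-1, 0.004, 0.02, 0, 0], [-1, 0, 0.011, 0, 0]]]}}

```text
time: 10.6
eef_pos: [0.4496, -0.0145, 0.1483]
eef_rot: [[0.946, -0.326, -0.002], [-0.326, -0.946, -0.0], [-0.002, 0.001, -1.0]]
ft_force: [0.7, -0.9, -0.9]
finger_gap: 0.11
finger_force: 15.0
```

>>> {"op": "move_arm", "data": {"increments": [[[-1, 0, 0, 0, -0.09], [-1, 0, 0, 0, -0.1], [-1, 0, 0, 0, -0.1], [-1, 0, 0, 0, -0.1], [-1, 0, 0, 0, -0.1], [-1, 0, 0, 0, -0.1], [-1, 0, 0, 0, 0], [-1, 0, 0, 0, 0], [-1, 0, 0, 0, 0], [-1, 0, 0, 0, 0]]]}}

```text
time: 11.43
eef_pos: [0.4502, -0.012, 0.1491]
eef_rot: [[0.967, 0.256, -0.001], [0.256, -0.967, 0.0], [-0.001, -0.0, -1.0]]
ft_force: [-0.7, -0.1, 0.8]
finger_gap: 0.104
finger_force: 15.0
```

```bash
python3 - <<'E'
from h import *
c=snap('wrist','w5.png');s=read_state();print(s['eef_pos'],s['eef_rot'],s['qd'].round(2),s['finger_gap'])
E
```

```text
[ 0.45030797 -0.01210064  0.149211  ] [[ 9.66576662e-01  2.56377414e-01 -4.22239284e-04]
 [ 2.56377475e-01 -9.66576733e-01  9.64263921e-05]
 [-3.83405119e-04 -2.01456142e-04 -9.99999906e-01]] [-0.01 -0.08 -0.15  0.02  0.05 -0.44] 0.10690017857432604
```

View pics/w5.png

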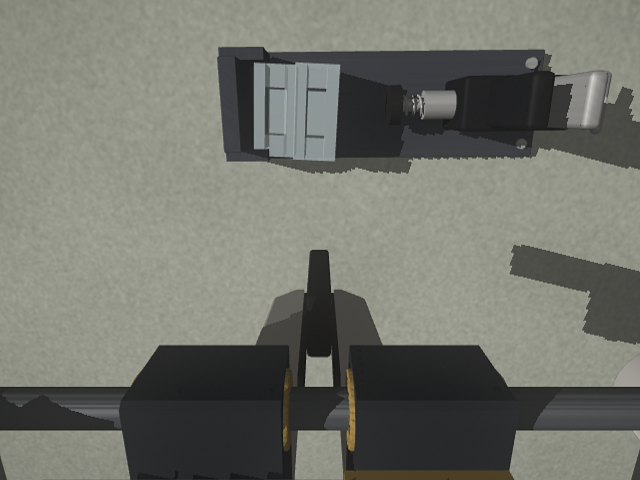

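The wrist view shows the holder with its lower tier at u 253–295 and its tall tier at u 295–340. The tall slot is about (306–326, 88–137), the pad is at (395,104) and the domino hangs at u 319.

```bash
python3 - <<'E'
from h import *
c=load('wrist');p=c['pixels'];g=cv2.cvtColor(p,cv2.COLOR_RGB2GRAY)
for v in (78,112,148): print(v,g[v,288:346])
for u in (310,318,324): print(u,g[58:166,u])
cv2.imwrite('pics/w5c.png',cv2.resize(p[45:170,210:350,::-1],None,fx=4.5,fy=4.5,interpolation=cv2.INTER_CUBIC))
g2=g[245:360,319];print(g2)
E
```

```text
78 [149 149 149 148 149 149 148 167 132 128 144 149 149 149 149 149 149 151
 139  95 118 150 150 149 148 149 148 149 149 149 148 148 148 149 148 148
 148 148 152 156 148 148 148 148 148 148 148 148 149 149 154  93  42  38
  39  40  38  39]
112 [149 148 148 148 148 148 167 141 129 144 148 149 148 148 148 149 151 131
  61 113 149 149 148 149 148 148 148 148 148 148 148 148 148 148 148 148
 148 151 148 148 148 148 148 148 148 148 148 149 153 100  44  39  41  41
  40  41  40  41]
148 [147 146 146 146 146 160 140 129 142 147 148 147 147 147 147 150 124  93
 138 148 147 147 147 147 147 147 148 146 147 147 147 147 147 147 146 160
 152 146 147 147 146 147 147 146 146 148 152  98  45  40  43  41  44  43
  42  43  43  42]
310 [ 63  65  65  62  79 126 156 153 151 149 150 150 148 149 149 149 150 149
 150 150 150 149 149 150 148 148 149 149 152 136  72  55  80 129 152 148
 148 148 148 148 148 148 149 148 148 148 148 148 148 148 148 148 149 148
 148 148 148 148 148 148 149 148 148 148 147 147 147 148 148 148 148 148
 148 148 148 150 139  97  78 100 139 149 147 146 147 147 147 147 147 147
 147 146 
[... 718 characters left out ...]
 148 148 148
 148 148 149 148 150 153 151 148 147 147 149 153 151 147 149 152 151 147
 147 147 149 152 151 148 145 144 153 162 159 156 156 156 155 152 153 152
 152 151 151 147 147 147 148 147 147 148 152 154 141  88  77  80  80  80]
[157 155 154 153 133  36  41  43  43  43  42  42  43  43  42  42  43  42
  42  42  42  42  42  40  41  40  42  40  41  39  41  40  41  40  40  40
  39  39  40  39  38  39  38  38  38  38  38  38  38  37  37  37  36  36
  36  35  36  35  35  34  34  36  33  35  35  35  34  34  33  34  32  32
  33  33  32  31  32  31  31  32  31  31  32  31  31  30  30  32  29  30
  30  29  29  28  31  30  29  29  28  29  29  29  27  29  28  29  28  28
  30  28  23  53 115 154 152]
```

View pics/w5c.png

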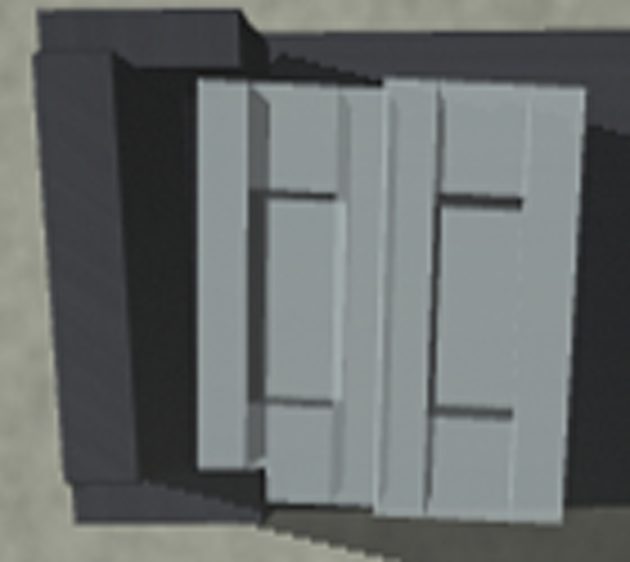

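```bash
python3 - <<'E'
from h import *
c=load('wrist');s=read_state();R=np.array(s['eef_rot']);t=s['eef_pos']
f=lambda u,v,z:(R.T@(onz(c,u,v,z)-t))*1000
L=f(305.3,112,.052);Rr=f(325.5,112,.052);F=f(316,88,.052);N=f(315,136.5,.052)
print('slot',L,Rr,F,N)
q={k:f(*k,.052) for k in [(295.1,62.3),(340,64.6),(334.9,161),(293.3,159.4)]}
for k in q: print(k,q[k])
a=list(q.values());print('tier centre',sum(a)/4)
d=a[3]-a[0];e=a[2]-a[1];print('angles of y-edges deg from tool x',np.degrees(np.arctan2(d[1],d[0])),np.degrees(np.arctan2(e[1],e[0])))
zb=t[2]-.0067
print('domino bottom far edge',f(319,249.5,zb),'top near',f(319,356,zb+.06), 'bottom sides',f(309.5,255,zb),f(328.5,255,zb),zb)
# plate edges z=8 : near edge, far edge
g=cv2.cvtColor(c['pixels'],cv2.COLOR_RGB2GRAY)
print(g[40:60,420],g[145:165,430])
for u,v,z in [(272,51,.008),(545,50,.008),(532,62,.01),(521,144,.01),(550,100,.058)]: print(u,v,f(u,v,z))
E
```

```text
slot [83.99237129 -9.61940466 97.18074669] [83.99230926  4.36511128 97.17792945] [99.59577649 -2.18276624 97.17326611] [67.52895194 -2.94602815 97.18571446]
(295.1, 62.3) [115.75937977 -16.14921326  97.16988252]
(340, 64.6) [114.33164402  13.93929317  97.16436841]
(334.9, 161) [50.49917305 11.26188573 97.18938149]
(293.3, 159.4) [ 51.62577736 -18.51158705  97.19494759]
tier centre [83.05399355 -2.36490535 97.179645  ]
angles of y-edges deg from tool x -177.89045250974277 -177.598177285032
domino bottom far edge [13.64528055 -0.11566803  6.69479226] top near [-12.88751361  -0.10894605 -53.29504191] bottom sides [10.54283999 -5.20055315  6.69700613] [10.54682471  4.97075401  6.69495553] 0.14251100279029447
[149 153 155 156 156 154 153 152 152 155 136  54  59  61  62  61  61  61
  62  62] [ 62  62  63  63  63  64  65  64  64  64  63  62  70  75 109 155 151 151
 151 149]
272 51 [128.5640145  -35.9779605  141.16897191]
545 50 [129.23033538 171.91578094 141.12683496]
532 62 [120.57693686 162.35553587 139.13207851]
521 144 [ 59.53764142 162.77546757 139.15539669]
550 100 [ 91.66914951 155.21720022  91.14459546]
```

>>> {"op": "move_arm", "data": {"increments": [[[-1, 0.01, -0.0004, 0, 0], [-1, 0.018, -0.0005, 0, 0], [-1, 0.02, -0.0005, 0, 0], [-1, 0.02, -0.0005, 0, 0], [-1, 0.012, -0.0005, 0, 0], [-1, 0.0033, 0, 0.01, 0.039], [-1, 0, 0, 0.02, 0], [-1, 0, 0, 0.02, 0], [-1, 0, 0, 0.02, 0], [-1, 0, 0, 0.01, 0]]]}}

```text
time: 12.32
eef_pos: [0.5296, 0.0122, 0.067]
eef_rot: [[0.976, 0.219, -0.003], [0.219, -0.976, 0.001], [-0.003, -0.001, -1.0]]
ft_force: [0.5, 0.5, -0.2]
finger_gap: 0.108
finger_force: 15.0
```

>>> {"op": "move_arm", "data": {"increments": [[[-1, 0, 0, 0, 0], [-1, 0, 0, 0, 0], [-1, 0, 0, 0, 0], [-1, 0, 0, 0, 0], [-1, 0, 0, 0, 0], [-1, 0, 0, 0, 0], [-1, 0, 0, 0, 0], [-1, 0, 0, 0, 0], [-1, 0, 0, 0, 0], [-1, 0, 0, 0, 0]]]}}

```text
time: 13.15
eef_pos: [0.5303, 0.0117, 0.0695]
eef_rot: [[0.976, 0.22, 0.0], [0.22, -0.976, -0.0], [0.0, 0.0, -1.0]]
ft_force: [-1.1, 0.0, -0.3]
finger_gap: 0.105
finger_force: 15.0
```

```bash
python3 - <<'E'
from h import *
R=np.array([[.96658,.25638,0],[.25638,-.96658,0],[0,0,-1]]);t=np.array([.45031,-.01210,.14921])
tgt=t+R@[.0833,-.0024,0]
c=snap('wrist','w6.png');s=read_state();print(tgt,s['eef_pos'],s['eef_rot'],s['finger_gap'])
print(np.array(s['eef_rot']).T@(tgt-s['eef_pos']))
for z in(.052,):print(proj(c,tgt*[1,1,0]+[0,0,z]))
E
```

```text
[0.5302108  0.01157625 0.14921   ] [0.5303159  0.01166946 0.06948247] [[ 9.75520349e-01  2.19909177e-01  4.52116052e-05]
 [ 2.19909177e-01 -9.75520350e-01  7.85321359e-06]
 [ 4.58318347e-05  2.28147722e-06 -9.99999999e-01]] 0.10372939247081683
[-1.19371449e-04  6.80042545e-05 -7.97275326e-02]
[319.20682719 266.65069373]
```

View pics/w6.png

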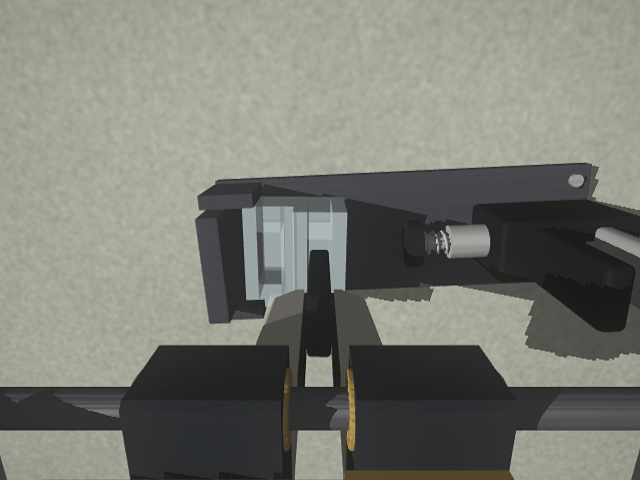

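The domino hangs over the tall slot, aligned at (319,255), and the holder and clamp haven't moved. Now I'll insert it.

>>> {"op": "move_arm", "data": {"increments": [[[-1, 0, 0, 0.006, 0], [-1, 0, 0, 0.006, 0], [-1, 0, 0, 0.006, 0], [-1, 0, 0, 0.006, 0], [-1, 0, 0, 0.006, 0], [-1, 0, 0, 0.006, 0], [-1, 0, 0, 0.005, 0], [-1, 0, 0, 0.004, 0], [-1, 0, 0, 0.003, 0], [-1, 0, 0, 0, 0]]]}}

```text
time: 14.03
eef_pos: [0.5303, 0.0116, 0.0211]
eef_rot: [[0.976, 0.22, -0.0], [0.22, -0.976, 0.0], [-0.0, -0.0, -1.0]]
ft_force: [0.1, 0.7, -0.4]
finger_gap: 0.108
finger_force: 15.0
```

>>> {"op": "move_arm", "data": {"increments": [[[-0.5, 0, 0, 0, 0], [-0.5, 0, 0, 0, 0], [-0.5, 0, 0, 0, 0], [-0.5, 0, 0, 0, 0], [-0.5, 0, 0, 0, 0], [-0.5, 0, 0, 0, 0], [-0.5, 0, 0, -0.005, 0], [-0.5, 0, 0, -0.015, 0], [-0.5, 0, 0, -0.02, 0], [-0.5, 0, 0, -0.02, 0]]]}}

```text
time: 14.87
eef_pos: [0.5298, 0.0118, 0.082]
eef_rot: [[0.975, 0.22, -0.001], [0.22, -0.975, 0.0], [-0.001, -0.001, -1.0]]
ft_force: [0.1, -0.9, -0.1]
finger_gap: 0.247
finger_force: 0.0
```

>>> {"op": "move_arm", "data": {"increments": [[[1, -0.02, 0, -0.02, 0], [1, -0.02, 0, -0.02, 0], [1, -0.02, 0, -0.02, 0], [1, -0.02, 0, -0.02, 0], [1, 0, 0, -0.02, 0], [1, 0, 0, 0, 0], [1, 0, 0, 0, 0], [1, 0, 0, 0, 0], [1, 0, 0, 0, 0], [1, 0, 0, 0, 0]]]}}

```text
time: 15.7
eef_pos: [0.4518, -0.0057, 0.1802]
eef_rot: [[0.975, 0.22, -0.002], [0.22, -0.975, 0.001], [-0.002, -0.001, -1.0]]
ft_force: [0.7, 0.5, -0.7]
finger_gap: 0.916
finger_force: 0.0
```

```bash
python3 - <<'E'
from h import *
c=snap('wrist','w7.png');s=read_state();R=np.array(s['eef_rot']);t=s['eef_pos'];print(t,R,s['finger_gap'])
g=cv2.cvtColor(c['pixels'],cv2.COLOR_RGB2GRAY)
o=proj(c,(.5302,.0116,.074));print(o);u,v=o.astype(int)
print(g[v-44:v+46:4,u-28:u+30:2])
E
```

```text
[ 0.4518338  -0.00567905  0.18026539] [[ 9.75447203e-01  2.20220942e-01 -2.34310553e-03]
 [ 2.20222975e-01 -9.75449345e-01  6.45035113e-04]
 [-2.14353052e-03 -1.14520337e-03 -9.99997047e-01]] 0.9609293049467758
[319.90073033 117.20936658]
[[ 70  69  69  69  66 135 134 134 137 137 134 139 138 138 138 138 138 138
  138 140 138 138 139 139 142  59  56  57  56]
 [115 130 130 131 131 115 130 131 132 132  82 131 131 131 131 131 130 130
  131 142 131 131 133 134 138  57  55  53  54]
 [114 130 130 130 130 116 130 131 130 131  82 131 130 130 130 129 131 130
  130 141 130 129 130 130 136  34  35  35  35]
 [115 130 131 130 129 115 131 131 130 132  83 131 130 130 130 130 129 130
  129 138 130 130 130 130 137  35  34  36  35]
 [115 130 130 130 130 115 130 131 130 132  81 131 129 130 131 130 130 130
  129 138 130 131 131 131 137  35  35  36  35]
 [115 126 131 130 130 115 130 131 131 133  81 129 133 134 133 133 133 133
  132 139 130 131 130 131 138  31  35  36  35]
 [147 127 131 131 131 115 131 131 131 133  61  62  34  33  34  32  30  25
  126 132 130 130 130 131 137  33  34  35  35]
 [145 127 131 
[... 1222 characters left out ...]
129 129 129 131  93 131 130 130 130 130 130 129
  134 130 129 129 129 130  50  37  38  37  37]
 [123 118 129 130 130 122 129 130 129 130  93 130 129 129 129 129 129 129
  137 130 129 129 129 131  51  37  37  38  36]
 [123 117 129 129 129 122 129 129 130 131  93 130 129 129 129 130 129 129
  137 130 129 129 129 132  44  37  37  39  37]
 [123 117 130 129 129 122 129 129 129 131  93 130 129 129 130 129 130 129
  137 129 129 130 129 133  45  37  38  38  38]
 [108 116 116 115 114 127 130 130 132 131 122 131 131 131 131 131 132 132
  131 133 133 132 134 136  71  70  74  73  70]
 [ 70  71  73  73  70  69  67  70  70  70  70  71  70  69  69  68  67  68
   67  67  67  67  66  67  68  69  69  68  69]]
```

The domino stands in the slot. Next I'll look at the post and trigger.

>>> {"op": "move_arm", "data": {"increments": [[[1, 0.001, 0.015, 0, 0], [1, 0.001, 0.022, 0, 0], [1, 0.001, 0.022, 0, 0], [1, 0.001, 0.022, 0, 0], [1, 0.001, 0.022, 0, 0], [1, 0.001, 0.018, 0, 0], [1, 0.001, 0.01, 0, -0.044], [1, 0, 0, 0, 0], [1, 0, 0, 0, 0], [1, 0, 0, 0, 0]]]}}

```text
time: 16.58
eef_pos: [0.4875, -0.1314, 0.1809]
eef_rot: [[0.965, 0.262, -0.001], [0.262, -0.965, 0.001], [-0.001, -0.001, -1.0]]
ft_force: [-0.5, -0.5, 0.5]
finger_gap: 0.995
finger_force: 0.0
```

```bash
python3 - <<'E'
from h import *
c=snap('wrist','w8.png');s=read_state();R=np.array(s['eef_rot']);t=s['eef_pos'];print(t,R,s['finger_gap'])
X=np.array([-.263,.965,0]);Y=np.array([-.965,-.263,0]);O=np.array([.570,-.110,0])+.068*X
for n,p in dict(post_fl=(-.055,.015,.12),post_fr=(-.055,-.015,.12),post_rl=(-.067,.015,.12),trig=(-.095,0,.12),hous_f=(-.04,0,.058),rear=(-.118,0,.008)).items(): print(n,proj(c,O+X*p[0]+Y*p[1]+[0,0,p[2]]))
g=cv2.cvtColor(c['pixels'],cv2.COLOR_RGB2GRAY);print(g[40:200:7,200:470:8])
E
```

```text
[ 0.48755419 -0.13124103  0.18107749] [[ 9.64944920e-01  2.62451063e-01 -8.60253806e-04]
 [ 2.62451727e-01 -9.64944809e-01  7.78414090e-04]
 [-6.25801839e-04 -9.76901820e-04 -9.99999327e-01]] 1.004103839967337
post_fl [299.76336337 135.15763193]
post_fr [299.04973464  83.31889791]
post_rl [319.17502892 135.14458209]
trig [365.27555395 109.64200127]
hous_f [283.27160034 110.45213631]
rear [378.15041444 110.79654944]
[[131 136 135 138 133 138 139 133 137 137 139 137 131 136 136 142 137 136
  134 135 139 138 142 136 132 140 135 138 138 131 135 134 131 132]
 [134 134 135 135 142 142 129 133 138 134 136 143 137 139 136 136 144 136
  136 137 136 140 130 132 139 135 135 133 136 138 136 132 133 132]
 [134 133 135 139 136 132 138 137 137 134 141 139 140 140 139 143 137 141
  132 137 140 139 136 133 139 135 136 136 132 134 136 135 134 135]
 [136 139 142 137 138 137 135 138 139 141 135 140 140 138 144 136 141 141
  139 139 128 128 143 135 135 139 134 138 137 132 132 135 136 135]
 [ 56  57  55  56  56  56  55  56  56  56  58  57  57  58  58  58  59  59
   59  59  59  58  58  65 132 136 137 138 1
[... 1862 characters left out ...]
  72  72  70  70  73  68  72  70 137 137 140 137 137 136 136 139 133
  133 136 137 139 139 140 143 132 140 139 140 140 141 100  72  71]
 [144 140 143 138 143 142  95  69  69 138 140 136 137 134 140 136 134 137
  135 130 140 137 139 138 136 141 142 136 140 136 142 136 133 140]
 [137 139 140 141 137 140 139 137 137 137 136 139 134 135 134 138 134 136
  135 133 143 140 140 139 137 140 141 140 140 141 139 139 141 140]
 [133 139 142 137 143 138 146 138 140 142 137 135 135 141 135 137 140 134
  141 140 142 138 138 137 139 140 138 141 137 142 139 139 139 140]
 [139 142 140 140 138 143 139 139 141 135 137 140 137 139 139 140 139 136
  138 133 139 139 142 148 143 140 145 141 141 143 142 141 137 140]]
```

```bash
python3 - <<'E'
from h import *
c=load('wrist');g=cv2.cvtColor(c['pixels'],cv2.COLOR_RGB2GRAY)
for v in (100,110,120,128): print(v,list(enumerate(g[v,276:376],276)) if v==110 else g[v,276:376])
print([ (v,int(g[v,352]),int(g[v,328]),int(g[v,338]),int(g[v,300])) for v in range(60,165,3)])
E
```

```text
100 [102 102 102 102 103 104 105  68  36  33  32  34  33  33  32  34  33  34
  33  34  33  33  33  31  32  35  34  35  34  34  35  35  34  31  32  32
  32  31  32  30  28  23  24  23  26  27  28  25  26  27  26  26  27  24
  26  29  27  26  26  26  27  27  24  28  27  29  27  27  43  51  49  44
 129 136 155 157 153 150 143 140 135 131 127 123 120 112  94  76  60  41
  30  29  29  28  29  28  29  29  30  28]
110 [(276, np.uint8(142)), (277, np.uint8(141)), (278, np.uint8(141)), (279, np.uint8(141)), (280, np.uint8(141)), (281, np.uint8(142)), (282, np.uint8(144)), (283, np.uint8(129)), (284, np.uint8(45)), (285, np.uint8(32)), (286, np.uint8(33)), (287, np.uint8(32)), (288, np.uint8(33)), (289, np.uint8(33)), (290, np.uint8(32)), (291, np.uint8(33)), (292, np.uint8(32)), (293, np.uint8(32)), (294, np.uint8(32)), (295, np.uint8(32)), (296, np.uint8(32)), (297, np.uint8(32)), (298, np.uint8(32)), (299, np.uint8(33)), (300, np.uint8(31)), (301, np.uint8(34)), (302, np.uint8(35)), (303, np.uint8(35)), (304, np.uint8(34)), (305, np.uint8(35)), (306, np.uint8(34)), (307, np.uint8(33)), (308
[... 2375 characters left out ...]
(75, 57, 57, 57, 58), (78, 59, 58, 59, 58), (81, 59, 60, 59, 58), (84, 57, 58, 57, 56), (87, 135, 31, 33, 36), (90, 152, 33, 33, 32), (93, 158, 30, 33, 32), (96, 157, 28, 32, 33), (99, 153, 27, 28, 33), (102, 153, 26, 27, 33), (105, 156, 26, 27, 31), (108, 154, 25, 26, 32), (111, 155, 28, 28, 31), (114, 152, 26, 26, 31), (117, 151, 26, 26, 31), (120, 147, 27, 27, 32), (123, 145, 27, 27, 31), (126, 146, 27, 28, 31), (129, 142, 27, 27, 31), (132, 140, 27, 28, 33), (135, 96, 27, 27, 28), (138, 37, 36, 37, 57), (141, 38, 35, 36, 57), (144, 38, 59, 43, 58), (147, 38, 59, 60, 58), (150, 59, 58, 60, 58), (153, 59, 60, 59, 59), (156, 59, 60, 60, 59), (159, 88, 93, 58, 55), (162, 134, 140, 139, 139)]
```

The numbers match the clamp pose: the post top spans u 301–320, the trigger top u 348–364, and the housing front edge is at u 284, all within 1 px of prediction. Next I'll work out the rod's starting x and where the holder is.

```bash
cat >> h.py <<'E'
X=np.array([-.263,.9648,0]);Y=np.array([-.9648,-.263,0]);O=np.array([.570,-.110,0])+.068*X
def cl(d,u,v,z):
    p=onz(d,u,v,z)-O; return np.array([p@X,p@Y])*1000
def cp(d,x,y,z): return proj(d,O+x/1000*X+y/1000*Y+[0,0,z/1000])
def strip(d,xs,y,z):
    "grey levels along clamp x at given y,z (mm)"
    g=cv2.cvtColor(d['pixels'],cv2.COLOR_RGB2GRAY).astype(np.float32)
    q=np.array([cp(d,x,y,z) for x in xs],np.float32)
    return cv2.remap(g,q[:,:1].copy(),q[:,1:].copy(),1).ravel().astype(int)
E
python3 - <<'E'
from h import *
c=load('wrist');c['pixels']=cv2.imread('pics/w5.png')[:,:,::-1]
T=np.eye(4);T[:3,:3]=[[.96658,.25638,-.0004],[.25638,-.96658,.0001],[-.0004,-.0002,-1]];T[:3,3]=[.45031,-.0121,.14921]
M=T@c['hand_eye'];c['position']=M[:3,3];c['orientation']=M[:3,:3]
for y,z in((0,46),(0,42),(-6,42),(6,42)):
    xs=np.arange(-45,60,1.5); print(y,z,list(zip(xs.tolist(),strip(c,xs,y,z).tolist())))
print('slot',cl(c,315.4,112,.052),'jaw',strip(c,np.arange(95,130,1.5),0,68))
E
```

```text
0 46 [(-45.0, 42), (-43.5, 35), (-42.0, 33), (-40.5, 31), (-39.0, 71), (-37.5, 145), (-36.0, 143), (-34.5, 143), (-33.0, 143), (-31.5, 143), (-30.0, 144), (-28.5, 143), (-27.0, 143), (-25.5, 144), (-24.0, 144), (-22.5, 144), (-21.0, 145), (-19.5, 145), (-18.0, 146), (-16.5, 93), (-15.0, 85), (-13.5, 168), (-12.0, 134), (-10.5, 71), (-9.0, 101), (-7.5, 68), (-6.0, 75), (-4.5, 69), (-3.0, 62), (-1.5, 65), (0.0, 38), (1.5, 39), (3.0, 38), (4.5, 39), (6.0, 38), (7.5, 38), (9.0, 37), (10.5, 30), (12.0, 37), (13.5, 37), (15.0, 37), (16.5, 37), (18.0, 37), (19.5, 38), (21.0, 36), (22.5, 38), (24.0, 38), (25.5, 37), (27.0, 38), (28.5, 38), (30.0, 38), (31.5, 38), (33.0, 39), (34.5, 39), (36.0, 39), (37.5, 40), (39.0, 39), (40.5, 40), (42.0, 40), (43.5, 40), (45.0, 154), (46.5, 147), (48.0, 148), (49.5, 147), (51.0, 147), (52.5, 148), (54.0, 148), (55.5, 148), (57.0, 148), (58.5, 148)]
0 42 [(-45.0, 36), (-43.5, 33), (-42.0, 32), (-40.5, 53), (-39.0, 146), (-37.5, 142), (-36.0, 142), (-34.5, 142), (-33.0, 142), (-31.5, 143), (-30.0, 142), (-28.5, 142), (-27.0, 143), (-25.5, 144), (-24.0, 143)
[... 1894 characters left out ...]
-10.5, 97), (-9.0, 55), (-7.5, 35), (-6.0, 46), (-4.5, 59), (-3.0, 35), (-1.5, 35), (0.0, 36), (1.5, 36), (3.0, 36), (4.5, 37), (6.0, 37), (7.5, 37), (9.0, 38), (10.5, 33), (12.0, 36), (13.5, 36), (15.0, 37), (16.5, 37), (18.0, 37), (19.5, 36), (21.0, 38), (22.5, 37), (24.0, 37), (25.5, 37), (27.0, 38), (28.5, 38), (30.0, 39), (31.5, 38), (33.0, 39), (34.5, 38), (36.0, 40), (37.5, 39), (39.0, 40), (40.5, 40), (42.0, 41), (43.5, 41), (45.0, 131), (46.5, 148), (48.0, 148), (49.5, 148), (51.0, 148), (52.5, 148), (54.0, 148), (55.5, 148), (57.0, 148), (58.5, 148)]
slot [59.94424596  5.66369512] jaw [148 147 148 150  38  36  37  36  36  36  37  63  62  62  64  63  63  62
 119 149 150 154 152 151]
```

>>> {"op": "move_arm", "data": {"increments": [[[1, 0.015, 0, 0, 0], [1, 0.02, 0.001, 0, 0], [1, 0.02, 0, 0, 0], [1, 0.018, 0, 0, 0], [1, 0.012, 0, 0, 0], [1, 0, 0, 0, 0], [1, 0, 0, 0, 0], [1, 0, 0, 0, 0], [1, 0, 0, 0, 0], [1, 0, 0, 0, 0]]]}}

```text
time: 17.47
eef_pos: [0.5695, -0.1109, 0.1817]
eef_rot: [[0.965, 0.262, 0.0], [0.262, -0.965, -0.0], [0.0, 0.0, -1.0]]
ft_force: [-0.0, -1.2, -0.2]
finger_gap: 1.004
finger_force: 0.0
```

Rod front is at about x 8, the holder's rear face is at about 45, and the trigger is centred. Now down over the post and trigger.

>>> {"op": "move_arm", "data": {"increments": [[[1, 0.0007, -0.0007, 0.005, 0], [1, 0, 0, 0.015, 0], [1, 0, 0, 0.02, 0], [1, 0, 0, 0.02, 0], [1, 0, 0, 0.02, 0], [1, 0, 0, 0.02, 0], [1, 0, 0, 0.02, 0], [1, 0, 0, 0.014, 0], [1, 0, 0, 0.009, 0], [1, 0, 0, 0, 0]]], "squeeze": 35}}

```text
time: 18.3
eef_pos: [0.5689, -0.1095, 0.0363]
eef_rot: [[0.965, 0.262, -0.004], [0.262, -0.965, 0.002], [-0.003, -0.002, -1.0]]
ft_force: [-0.6, 0.1, -0.2]
finger_gap: 1.004
finger_force: 0.0
```

>>> {"op": "move_arm", "data": {"increments": [[[0.3, 0, 0, 0, 0], [0.3, 0, 0, 0, 0], [0.3, 0, 0, 0, 0], [0.3, 0, 0, 0, 0], [0.3, 0, 0, 0, 0], [0.3, 0, 0, 0, 0], [0.3, 0, 0, 0, 0], [0.3, 0, 0, 0, 0], [0.3, 0, 0, 0, 0], [0.3, 0, 0, 0, 0]]]}}

```text
time: 19.13
eef_pos: [0.5707, -0.11, 0.0384]
eef_rot: [[0.965, 0.263, -0.0], [0.263, -0.965, 0.0], [-0.0, -0.0, -1.0]]
ft_force: [0.7, 0.2, 0.5]
finger_gap: 0.651
finger_force: 0.0
```

```bash
cat >> h.py <<'E'
def look():
    d=snap('wrist'); s=read_state(); print(s['eef_pos'].round(4),round(s['finger_gap'],3),round(s['finger_force'],1),s['ft_force'].round(1))
    xs=np.arange(-40,66,1.)
    for y,z in((0,42),(-6,42)): print(y,' '.join('%d:%d'%(x,k) for x,k in zip(xs,strip(d,xs,y,z))))
    return d
E
python3 - <<'E'
from h import *
d=look(); print(cp(d,0,0,42),cp(d,50,0,42))
E
```

```text
[ 0.5707 -0.1099  0.0384] 0.649 0.0 [-0.2 -0.1 -0.1]
0 -40:41 -39:43 -38:106 -37:174 -36:171 -35:171 -34:171 -33:172 -32:171 -31:171 -30:172 -29:171 -28:170 -27:170 -26:170 -25:170 -24:170 -23:171 -22:172 -21:172 -20:171 -19:172 -18:85 -17:131 -16:168 -15:139 -14:77 -13:77 -12:103 -11:110 -10:76 -9:77 -8:77 -7:75 -6:80 -5:78 -4:78 -3:47 -2:29 -1:28 0:38 1:45 2:45 3:45 4:45 5:45 6:44 7:45 8:44 9:40 10:40 11:40 12:40 13:41 14:40 15:40 16:41 17:41 18:40 19:41 20:40 21:40 22:41 23:41 24:40 25:41 26:41 27:41 28:41 29:56 30:67 31:68 32:67 33:68 34:68 35:67 36:70 37:71 38:72 39:110 40:109 41:77 42:64 43:65 44:66 45:65 46:66 47:73 48:72 49:65 50:68 51:169 52:164 53:163 54:164 55:164 56:169 57:165 58:164 59:110 60:29 61:32 62:31 63:31 64:32 65:31
-6 -40:42 -39:43 -38:102 -37:163 -36:162 -35:162 -34:162 -33:162 -32:162 -31:162 -30:162 -29:163 -28:162 -27:162 -26:162 -25:162 -24:162 -23:162 -22:162 -21:162 -20:162 -19:142 -18:100 -17:102 -16:171 -15:75 -14:77 -13:77 -12:80 -11:73 -10:76 -9:77 -8:77 -7:73 -6:77 -5:77 -4:56 -3:28 -2:29 -1:29 0:44 1:44 2:43 3:43 4:43 5:43 6:43 7:43 8:42 9:42 10:43 11:41 12:41 13:42 14:41 15:41 16:42 17:43 18:41 19:42 20:42 21:42 22:42 23:42 24:43 25:42 26:43 27:42 28:42 29:64 30:68 31:68 32:68 33:68 34:68 35:68 36:71 37:72 38:87 39:110 40:110 41:71 42:66 43:66 44:67 45:68 46:66 47:66 48:66 49:64 50:75 51:166 52:164 53:164 54:164 55:164 56:164 57:164 58:154 59:152 60:151 61:152 62:150 63:147 64:148 65:146
[188.02410658 281.81662045] [ 91.89900153 281.77157163]
```

The sleeve front at −18 and the pad at 0..8 are readable from here. First full squeeze, then release.

>>> {"op": "move_arm", "data": {"increments": [[[-0.44, 0, 0, 0, 0], [-0.44, 0, 0, 0, 0], [-0.44, 0, 0, 0, 0], [-0.44, 0, 0, 0, 0], [-0.44, 0, 0, 0, 0], [-0.44, 0, 0, 0, 0], [-0.44, 0, 0, 0, 0], [-0.44, 0, 0, 0, 0], [-0.44, 0, 0, 0, 0], [-0.44, 0, 0, 0, 0]]]}}

```text
time: 20.02
eef_pos: [0.5708, -0.1103, 0.0384]
eef_rot: [[0.965, 0.263, 0.0], [0.263, -0.965, -0.001], [-0.0, 0.001, -1.0]]
ft_force: [1.0, -5.4, -2.5]
finger_gap: 0.284
finger_force: 7.0
```

```bash
python3 - <<'E'
from h import *
d=look();print(strip(d,np.arange(-105,-64,1.),8,120))
E
```

```text
[ 0.5708 -0.1103  0.0384] 0.284 6.9 [ 1.2 -5.  -2.9]
0 -40:44 -39:45 -38:110 -37:181 -36:179 -35:178 -34:179 -33:179 -32:179 -31:178 -30:179 -29:179 -28:178 -27:178 -26:179 -25:180 -24:179 -23:179 -22:179 -21:179 -20:179 -19:179 -18:179 -17:179 -16:179 -15:179 -14:178 -13:178 -12:178 -11:180 -10:136 -9:127 -8:143 -7:80 -6:81 -5:80 -4:97 -3:206 -2:78 -1:81 0:81 1:79 2:84 3:80 4:82 5:47 6:30 7:31 8:31 9:47 10:48 11:47 12:47 13:47 14:47 15:47 16:47 17:43 18:42 19:43 20:43 21:44 22:43 23:42 24:44 25:43 26:43 27:43 28:43 29:57 30:70 31:71 32:70 33:71 34:71 35:71 36:74 37:75 38:76 39:113 40:114 41:86 42:68 43:69 44:68 45:69 46:69 47:77 48:77 49:68 50:69 51:164 52:170 53:171 54:171 55:170 56:177 57:172 58:172 59:119 60:32 61:33 62:33 63:33 64:34 65:34
-6 -40:44 -39:45 -38:87 -37:171 -36:170 -35:170 -34:169 -33:170 -32:170 -31:170 -30:170 -29:170 -28:170 -27:170 -26:170 -25:170 -24:169 -23:169 -22:170 -21:170 -20:169 -19:169 -18:169 -17:169 -16:169 -15:169 -14:169 -13:169 -12:170 -11:145 -10:98 -9:112 -8:204 -7:106 -6:83 -5:80 -4:89 -3:154 -2:79 -1:81 0:80 1:79 2:82 3:81 4:54 5:30 6:30 7:31 8:47 9:46 10:46 11:46 12:46 13:45 14:45 15:45 16:43 17:44 18:44 19:45 20:44 21:44 22:44 23:44 24:44 25:45 26:44 27:44 28:44 29:73 30:71 31:71 32:71 33:71 34:71 35:71 36:75 37:75 38:87 39:114 40:114 41:64 42:68 43:69 44:69 45:70 46:68 47:69 48:69 49:68 50:82 51:175 52:171 53:171 54:171 55:171 56:172 57:172 58:163 59:155 60:159 61:150 62:150 63:144 64:144 65:144
[ 39  38  39  39  39  40  39  39  50  72 138 147  98  57  56  56  57  57
  57  56  57  57  57  57  57  57  57  58  57  57  57  57  58  57  57  57
  57  56  57  57  57]
```

>>> {"op": "move_arm", "data": {"increments": [[[0.3, 0, 0, 0, 0], [0.3, 0, 0, 0, 0], [0.3, 0, 0, 0, 0], [0.3, 0, 0, 0, 0], [0.3, 0, 0, 0, 0], [0.3, 0, 0, 0, 0], [0.3, 0, 0, 0, 0], [0.3, 0, 0, 0, 0], [0.3, 0, 0, 0, 0], [0.3, 0, 0, 0, 0]]]}}

```text
time: 20.9
eef_pos: [0.5707, -0.1096, 0.0385]
eef_rot: [[0.965, 0.263, -0.0], [0.263, -0.965, 0.0], [0.0, -0.0, -1.0]]
ft_force: [-0.2, -0.4, 0.3]
finger_gap: 0.647
finger_force: 0.0
```

```bash
python3 - <<'E'
from h import *
d=look();print(strip(d,np.arange(-105,-64,1.),8,120))
E
```

```text
[ 0.5706 -0.1097  0.0385] 0.651 0.0 [0.3 0.3 0.4]
0 -40:42 -39:43 -38:105 -37:171 -36:170 -35:170 -34:170 -33:170 -32:170 -31:170 -30:171 -29:170 -28:171 -27:170 -26:171 -25:171 -24:171 -23:171 -22:171 -21:170 -20:170 -19:170 -18:169 -17:169 -16:169 -15:170 -14:170 -13:169 -12:170 -11:171 -10:140 -9:124 -8:130 -7:76 -6:77 -5:76 -4:100 -3:151 -2:74 -1:76 0:76 1:73 2:79 3:77 4:77 5:39 6:29 7:28 8:30 9:46 10:45 11:45 12:44 13:45 14:44 15:44 16:45 17:41 18:41 19:41 20:40 21:41 22:41 23:41 24:41 25:40 26:41 27:41 28:40 29:50 30:67 31:67 32:67 33:67 34:67 35:67 36:69 37:71 38:72 39:110 40:108 41:84 42:64 43:65 44:65 45:65 46:65 47:71 48:73 49:65 50:66 51:167 52:162 53:162 54:163 55:162 56:169 57:163 58:164 59:99 60:29 61:31 62:31 63:31 64:31 65:32
-6 -40:42 -39:42 -38:112 -37:163 -36:161 -35:161 -34:162 -33:161 -32:161 -31:161 -30:162 -29:161 -28:161 -27:161 -26:160 -25:160 -24:160 -23:160 -22:161 -21:161 -20:161 -19:160 -18:161 -17:160 -16:161 -15:160 -14:160 -13:160 -12:160 -11:158 -10:108 -9:109 -8:142 -7:107 -6:79 -5:76 -4:95 -3:121 -2:76 -1:77 0:77 1:72 2:77 3:78 4:49 5:29 6:29 7:29 8:42 9:43 10:43 11:43 12:43 13:43 14:43 15:43 16:42 17:42 18:41 19:42 20:42 21:42 22:42 23:41 24:42 25:41 26:42 27:42 28:42 29:62 30:67 31:67 32:67 33:67 34:67 35:68 36:71 37:72 38:73 39:109 40:109 41:70 42:65 43:65 44:66 45:67 46:65 47:66 48:65 49:65 50:80 51:166 52:163 53:163 54:163 55:163 56:163 57:163 58:153 59:150 60:145 61:146 62:142 63:140 64:140 65:137
[54 54 55 55 54 55 55 55 55 56 56 56 56 57 57 57 56 56 57 57 57 58 58 58
 58 58 59 58 59 58 58 58 59 58 59 58 58 59 58 58 58]
```

The rod advanced 8 mm (pad front now at 16.5). Two more full strokes.

>>> {"op": "move_arm", "data": {"increments": [[[-0.44, 0, 0, 0, 0], [-0.44, 0, 0, 0, 0], [-0.44, 0, 0, 0, 0], [-0.44, 0, 0, 0, 0], [-0.44, 0, 0, 0, 0], [-0.44, 0, 0, 0, 0], [-0.44, 0, 0, 0, 0], [0.3, 0, 0, 0, 0], [0.3, 0, 0, 0, 0], [0.3, 0, 0, 0, 0]]]}}

```text
time: 21.78
eef_pos: [0.5708, -0.1103, 0.0385]
eef_rot: [[0.965, 0.263, 0.0], [0.263, -0.965, -0.0], [0.0, 0.0, -1.0]]
ft_force: [0.8, -3.9, -1.1]
finger_gap: 0.457
finger_force: 1.8
```

>>> {"op": "move_arm", "data": {"increments": [[[0.3, 0, 0, 0, 0], [0.3, 0, 0, 0, 0], [0.3, 0, 0, 0, 0], [-0.44, 0, 0, 0, 0], [-0.44, 0, 0, 0, 0], [-0.44, 0, 0, 0, 0], [-0.44, 0, 0, 0, 0], [-0.44, 0, 0, 0, 0], [-0.44, 0, 0, 0, 0], [-0.44, 0, 0, 0, 0]]]}}

```text
time: 22.62
eef_pos: [0.5708, -0.1105, 0.0384]
eef_rot: [[0.965, 0.263, 0.0], [0.263, -0.965, -0.001], [-0.0, 0.001, -1.0]]
ft_force: [0.4, -3.4, -2.1]
finger_gap: 0.287
finger_force: 7.5
```

```bash
python3 - <<'E'
from h import *
d=look()
E
```

```text
[ 0.5707 -0.1104  0.0384] 0.289 7.3 [ 0.2 -3.6 -3.3]
0 -40:44 -39:46 -38:62 -37:167 -36:175 -35:206 -34:200 -33:211 -32:77 -31:122 -30:162 -29:197 -28:200 -27:206 -26:128 -25:84 -24:85 -23:85 -22:84 -21:80 -20:74 -19:182 -18:177 -17:177 -16:178 -15:177 -14:178 -13:178 -12:177 -11:178 -10:177 -9:177 -8:177 -7:178 -6:177 -5:178 -4:177 -3:177 -2:177 -1:177 0:177 1:177 2:176 3:176 4:177 5:176 6:177 7:176 8:176 9:177 10:176 11:176 12:176 13:176 14:176 15:176 16:96 17:181 18:77 19:81 20:79 21:79 22:163 23:75 24:80 25:80 26:71 27:85 28:80 29:81 30:37 31:32 32:33 33:33 34:33 35:49 36:45 37:45 38:35 39:35 40:36 41:36 42:36 43:66 44:68 45:68 46:68 47:76 48:76 49:68 50:69 51:174 52:170 53:169 54:169 55:169 56:176 57:170 58:171 59:117 60:29 61:32 62:32 63:33 64:33 65:32
-6 -40:43 -39:45 -38:78 -37:114 -36:113 -35:113 -34:114 -33:113 -32:113 -31:113 -30:113 -29:113 -28:115 -27:103 -26:101 -25:82 -24:75 -23:75 -22:76 -21:72 -20:130 -19:169 -18:168 -17:167 -16:168 -15:168 -14:168 -13:167 -12:168 -11:168 -10:168 -9:167 -8:168 -7:168 -6:167 -5:167 -4:167 -3:167 -2:167 -1:167 0:167 1:167 2:167 3:167 4:167 5:167 6:167 7:166 8:166 9:167 10:167 11:166 12:166 13:167 14:168 15:115 16:113 17:177 18:111 19:78 20:79 21:92 22:177 23:78 24:80 25:80 26:76 27:80 28:76 29:33 30:33 31:32 32:34 33:35 34:46 35:36 36:34 37:35 38:34 39:35 40:34 41:35 42:69 43:68 44:70 45:70 46:68 47:68 48:68 49:68 50:85 51:173 52:170 53:170 54:170 55:170 56:170 57:170 58:160 59:155 60:152 61:149 62:149 63:142 64:142 65:143
```

Two strokes gave 26 mm, so the rod is at about 42.5. One more full 13 mm stroke should give about 5.5 mm of compression, which is safe. Release, squeeze and measure.

>>> {"op": "move_arm", "data": {"increments": [[[0.3, 0, 0, 0, 0], [0.3, 0, 0, 0, 0], [0.3, 0, 0, 0, 0], [0.3, 0, 0, 0, 0], [0.3, 0, 0, 0, 0], [0.3, 0, 0, 0, 0], [0.3, 0, 0, 0, 0], [-0.1, 0, 0, 0, 0], [-0.15, 0, 0, 0, 0], [-0.2, 0, 0, 0, 0]]]}}

```text
time: 23.5
eef_pos: [0.5712, -0.1114, 0.0385]
eef_rot: [[0.965, 0.263, 0.001], [0.263, -0.965, -0.002], [0.0, 0.003, -1.0]]
ft_force: [1.6, -8.1, -3.7]
finger_gap: 0.485
finger_force: 3.6
```

>>> {"op": "move_arm", "data": {"increments": [[[-0.25, 0, 0, 0, 0], [-0.28, 0, 0, 0, 0], [-0.31, 0, 0, 0, 0], [-0.34, 0, 0, 0, 0], [-0.37, 0, 0, 0, 0], [-0.4, 0, 0, 0, 0], [-0.42, 0, 0, 0, 0], [-0.44, 0, 0, 0, 0], [-0.44, 0, 0, 0, 0], [-0.44, 0, 0, 0, 0]]]}}

```text
time: 24.33
eef_pos: [0.5709, -0.1104, 0.0385]
eef_rot: [[0.965, 0.263, 0.0], [0.263, -0.965, -0.001], [0.0, 0.001, -1.0]]
ft_force: [1.4, -5.0, -2.4]
finger_gap: 0.285
finger_force: 10.7
```

```bash
python3 - <<'E'
from h import *
d=look()
xs=np.arange(60,130,1.)
for y,z in((-20,52),(-26,38)): print(y,z,' '.join('%d:%d'%(x,k) for x,k in zip(xs,strip(d,xs,y,z))))
E
```

```text
[ 0.5709 -0.1104  0.0385] 0.285 10.7 [ 0.3 -4.6 -3.1]
0 -40:42 -39:45 -38:62 -37:163 -36:187 -35:202 -34:199 -33:210 -32:73 -31:130 -30:164 -29:208 -28:200 -27:181 -26:97 -25:82 -24:169 -23:191 -22:201 -21:204 -20:159 -19:75 -18:151 -17:168 -16:206 -15:198 -14:209 -13:95 -12:83 -11:85 -10:84 -9:84 -8:72 -7:92 -6:180 -5:176 -4:175 -3:175 -2:175 -1:175 0:175 1:176 2:176 3:176 4:176 5:175 6:175 7:175 8:175 9:175 10:175 11:175 12:175 13:175 14:175 15:175 16:175 17:176 18:177 19:176 20:176 21:176 22:176 23:175 24:176 25:176 26:176 27:176 28:178 29:75 30:74 31:82 32:96 33:79 34:80 35:76 36:81 37:81 38:80 39:75 40:31 41:32 42:33 43:33 44:33 45:36 46:36 47:35 48:37 49:35 50:36 51:36 52:37 53:67 54:68 55:68 56:70 57:165 58:169 59:168 60:168 61:173 62:169 63:169 64:169 65:94
-6 -40:43 -39:45 -38:74 -37:119 -36:118 -35:118 -34:117 -33:117 -32:118 -31:118 -30:118 -29:118 -28:117 -27:117 -26:117 -25:117 -24:118 -23:116 -22:118 -21:118 -20:117 -19:117 -18:117 -17:109 -16:110 -15:110 -14:110 -13:99 -12:78 -11:74 -10:75 -9:74 -8:71 -7:154 -6:167 -5:167 -4:167 -3:166 -2:167 -1:167 0:166 1:166 2:167 3
[... 564 characters left out ...]
 82:109 83:109 84:109 85:109 86:0 87:0 88:0 89:0 90:0 91:0 92:0 93:0 94:0 95:0 96:0 97:0 98:0 99:0 100:0 101:0 102:0 103:0 104:0 105:0 106:0 107:0 108:0 109:0 110:0 111:0 112:0 113:0 114:0 115:0 116:0 117:0 118:0 119:0 120:0 121:0 122:0 123:0 124:0 125:0 126:0 127:0 128:0 129:0
-26 38 60:86 61:86 62:84 63:83 64:84 65:84 66:83 67:84 68:84 69:92 70:97 71:97 72:97 73:97 74:97 75:97 76:97 77:97 78:97 79:97 80:96 81:97 82:97 83:96 84:92 85:88 86:84 87:83 88:85 89:84 90:84 91:84 92:84 93:84 94:83 95:0 96:0 97:0 98:0 99:0 100:0 101:0 102:0 103:0 104:0 105:0 106:0 107:0 108:0 109:0 110:0 111:0 112:0 113:0 114:0 115:0 116:0 117:0 118:0 119:0 120:0 121:0 122:0 123:0 124:0 125:0 126:0 127:0 128:0 129:0
```

The sleeve advanced 13 mm. The gap shrank about 3 mm and the holder moved about 6 mm to the jaw, so compression is about 2.8 mm. I'll release and take a partial squeeze of about 6 mm.

>>> {"op": "move_arm", "data": {"increments": [[[0.3, 0, 0, 0, 0], [0.3, 0, 0, 0, 0], [0.3, 0, 0, 0, 0], [0.3, 0, 0, 0, 0], [0.3, 0, 0, 0, 0], [0.3, 0, 0, 0, 0], [0.3, 0, 0, 0, 0], [0.3, 0, 0, 0, 0], [0.1, 0, 0, 0, 0], [0, 0, 0, 0, 0]]]}}

```text
time: 25.22
eef_pos: [0.5707, -0.1101, 0.0384]
eef_rot: [[0.965, 0.263, -0.0], [0.263, -0.965, -0.0], [-0.0, 0.0, -1.0]]
ft_force: [0.7, -4.0, -2.0]
finger_gap: 0.551
finger_force: 1.7
```

>>> {"op": "move_arm", "data": {"increments": [[[-0.1, 0, 0, 0, 0], [-0.15, 0, 0, 0, 0], [-0.18, 0, 0, 0, 0], [-0.2, 0, 0, 0, 0], [-0.22, 0, 0, 0, 0], [-0.24, 0, 0, 0, 0], [-0.25, 0, 0, 0, 0], [-0.25, 0, 0, 0, 0], [-0.25, 0, 0, 0, 0], [-0.25, 0, 0, 0, 0]]]}}

```text
time: 26.05
eef_pos: [0.5716, -0.1132, 0.0384]
eef_rot: [[0.965, 0.262, 0.002], [0.262, -0.965, -0.004], [0.0, 0.005, -1.0]]
ft_force: [1.9, -10.4, -5.5]
finger_gap: 0.379
finger_force: 5.4
```

```bash
python3 - <<'E'
from h import *
d=snap('wrist');s=read_state();print(s['eef_pos'],s['finger_gap'],s['finger_force'])
xs=np.arange(-15,66,1.)
for y in(0,-6):print(y,' '.join('%d:%d'%(x,k) for x,k in zip(xs,strip(d,xs,y,42))))
E
```

```text
[ 0.57158742 -0.11316824  0.03838827] 0.37678754010213683 5.399492383003235
0 -15:199 -14:210 -13:76 -12:83 -11:83 -10:83 -9:79 -8:65 -7:155 -6:173 -5:173 -4:172 -3:172 -2:172 -1:173 0:173 1:173 2:173 3:172 4:173 5:173 6:173 7:173 8:173 9:173 10:173 11:172 12:172 13:172 14:172 15:172 16:173 17:173 18:172 19:173 20:172 21:172 22:173 23:172 24:173 25:173 26:173 27:175 28:109 29:77 30:73 31:98 32:89 33:78 34:78 35:75 36:79 37:79 38:78 39:67 40:30 41:31 42:31 43:32 44:31 45:35 46:34 47:34 48:35 49:34 50:34 51:35 52:35 53:68 54:66 55:66 56:65 57:149 58:166 59:165 60:165 61:166 62:172 63:164 64:165 65:147
-6 -15:112 -14:107 -13:98 -12:86 -11:74 -10:74 -9:71 -8:102 -7:165 -6:164 -5:164 -4:164 -3:163 -2:163 -1:164 0:163 1:163 2:163 3:163 4:163 5:163 6:163 7:163 8:163 9:163 10:163 11:162 12:162 13:162 14:162 15:163 16:163 17:162 18:162 19:162 20:162 21:162 22:162 23:162 24:162 25:162 26:163 27:91 28:77 29:77 30:73 31:80 32:78 33:78 34:77 35:71 36:80 37:78 38:41 39:31 40:31 41:31 42:31 43:32 44:34 45:33 46:34 47:34 48:34 49:33 50:33 51:38 52:67 53:66 54:66 55:66 56:66 57:154 58:166 59:165 60:165 61:166 62:166 63:162 64:153 65:153
```

>>> {"op": "move_arm", "data": {"increments": [[[-0.27, 0, 0, 0, 0], [-0.29, 0, 0, 0, 0], [-0.3, 0, 0, 0, 0], [-0.32, 0, 0, 0, 0], [-0.33, 0, 0, 0, 0], [-0.34, 0, 0, 0, 0], [-0.35, 0, 0, 0, 0], [-0.36, 0, 0, 0, 0], [-0.36, 0, 0, 0, 0], [-0.36, 0, 0, 0, 0]]]}}

```text
time: 26.93
eef_pos: [0.5713, -0.1123, 0.0384]
eef_rot: [[0.965, 0.263, 0.001], [0.263, -0.965, -0.003], [0.0, 0.003, -1.0]]
ft_force: [1.0, -8.2, -4.1]
finger_gap: 0.326
finger_force: 11.3
```

```bash
python3 - <<'E'
from h import *
d=snap('wrist');s=read_state();print(s['eef_pos'],s['finger_gap'],s['finger_force'])
xs=np.arange(20,66,1.)
for y in(0,-6):print(y,' '.join('%d:%d'%(x,k) for x,k in zip(xs,strip(d,xs,y,42))))
E
```

```text
[ 0.57135293 -0.11227944  0.0383999 ] 0.32410197992082007 11.350808143615723
0 20:174 21:174 22:174 23:174 24:174 25:174 26:174 27:174 28:173 29:174 30:175 31:139 32:77 33:79 34:79 35:75 36:80 37:80 38:79 39:69 40:30 41:33 42:33 43:32 44:32 45:34 46:35 47:35 48:35 49:35 50:35 51:35 52:35 53:70 54:66 55:66 56:67 57:153 58:167 59:167 60:166 61:168 62:173 63:166 64:167 65:132
-6 20:163 21:162 22:163 23:163 24:163 25:163 26:163 27:162 28:163 29:164 30:88 31:80 32:78 33:78 34:78 35:70 36:81 37:78 38:40 39:32 40:32 41:32 42:32 43:33 44:34 45:34 46:34 47:33 48:34 49:35 50:34 51:41 52:67 53:67 54:67 55:66 56:67 57:156 58:167 59:166 60:166 61:167 62:167 63:161 64:152 65:156
```

The pad and holder are still while the sleeve advanced 3.2 mm, so compression is about 5.6 mm. I'll squeeze about 2 mm more and hold.

>>> {"op": "move_arm", "data": {"increments": [[[-0.37, 0, 0, 0, 0], [-0.38, 0, 0, 0, 0], [-0.39, 0, 0, 0, 0], [-0.4, 0, 0, 0, 0], [-0.4, 0, 0, 0, 0], [-0.4, 0, 0, 0, 0], [-0.4, 0, 0, 0, 0], [-0.4, 0, 0, 0, 0], [-0.4, 0, 0, 0, 0], [-0.4, 0, 0, 0, 0]]]}}

```text
time: 27.82
eef_pos: [0.5711, -0.1115, 0.0384]
eef_rot: [[0.965, 0.263, 0.001], [0.263, -0.965, -0.002], [0.0, 0.002, -1.0]]
ft_force: [1.5, -5.7, -3.5]
finger_gap: 0.308
finger_force: 15.0
```

```bash
python3 - <<'E'
from h import *
d=snap('wrist');s=read_state();print(s['eef_pos'],s['finger_gap'],s['finger_force'])
xs=np.arange(26,66,1.)
for y in(0,-6):print(y,' '.join('%d:%d'%(x,k) for x,k in zip(xs,strip(d,xs,y,42))))
xs=np.arange(60,96,1.5);print(strip(d,xs,6,74))
E
```

```text
[ 0.57109449 -0.1114305   0.03836314] 0.3073003485022605 14.97561290860176
0 26:175 27:175 28:175 29:175 30:175 31:175 32:177 33:80 34:79 35:74 36:80 37:79 38:79 39:68 40:32 41:32 42:33 43:33 44:32 45:35 46:36 47:36 48:35 49:36 50:35 51:35 52:38 53:72 54:67 55:66 56:67 57:170 58:168 59:167 60:167 61:168 62:173 63:167 64:168 65:118
-6 26:163 27:163 28:164 29:163 30:164 31:147 32:76 33:78 34:79 35:72 36:81 37:79 38:37 39:32 40:32 41:33 42:32 43:34 44:34 45:35 46:34 47:34 48:35 49:35 50:34 51:44 52:68 53:67 54:67 55:67 56:66 57:169 58:167 59:167 60:167 61:167 62:168 63:165 64:152 65:158
[ 33  37  40  40  41  42  41 110 140 163   0   0   0   0   0   0   0   0
   0   0   0   0   0   0]
```

```bash
python3 -c "
from workcell import manip; print(manip.job_done())"
```

```text
the job is handed in; nothing more can be done
None
```

I handed the job in at about 28 s, with the domino standing in the tall slot, the holder home against the jaw and the trigger still held squeezed. By my measurement the pad spring is about 7 mm in and the grip on the trigger is about 15 N; no verdict came back.

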